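# Key the drive pulley onto the spin-painting turntable

## Task

Get the spin-painting turntable ready to drive: take the long square key out of the wooden rack and drop it upright into the slot of the drive shaft until it stands on the bottom of the slot. Then slide the grooved pulley that has a keyway down over the shaft and key, keyway in line with the key, lowering it by hand rather than letting it drop, until it sits flush on the shaft's collar, and let go. Leave the round pin, the short key, the plain wheel, the paint bottle, the paint tube and the brush jar where they are.

Things in the scene. Friction and masses are not known exactly. Their poses are not given: they have to be found in the camera images.
- drive: The turntable's fixed drive unit; origin on the table under the shaft axis. A grey housing 130 (x) x 120 (y) x 36 mm high surrounds the shaft; a white paint-spattered disc, 200 mm in diameter, top 80 mm above the table, has its centre 165 mm along the unit's +x from the shaft axis. Place and heading differ each time.
- shaft (a joint): Angle (rad) of the vertical drive shaft about the upward axis, relative to the drive unit; the shaft is stiff (0.5 N m of friction, range -1 to 1) and stays where it stands unless forced.
- slot_floor (a point): Centre of the flat bottom of the key slot, 40 mm above the table, 13.6 mm from the shaft axis; turns with the shaft: x points from the shaft axis out through the slot, z up. The slot is 11.2 mm wide and spans 8 to 19.2 mm off the axis. From 40 to 66 mm height it is a closed square pocket in the shaft's 54 mm wide round collar; above, an open groove in the shaft's side.
- shaft_top (a point): Centre of the shaft's top end, 106 mm above the table; axes as slot_floor. Vertical steel shaft of 28 mm diameter, top edge chamfered over 3 mm; the slot runs out through the top, where its mouth is widened 1.6 mm on either side.
- seat (a point): Point on the shaft axis at the height of the collar's flat top, 66 mm above the table, where the pulley's underside must come to rest; x axis along the slot's outward direction, z up.
- key: The long square steel key, 10 x 10 x 64 mm, about 50 g, ends chamfered 1.2 mm over 2 mm; stands upright in one of the three holes of the rack; origin at the centre of its lower end, z along its length, x and y square to its faces (square with the rack at the start). Once home its top is 104 mm above the table.
- rack: Fixed wooden rack block 50 (x) x 140 (y) x 34 mm high, origin at the centre of its underside; three 13 mm square holes at y = -44, 0 and +44 mm, 22 mm deep (their floors 12 mm above the table). What stands in which hole changes.
- pulley: Aluminium pulley lying flat, 0.35 kg; origin at the centre of its underside, z up, x from the bore centre out through the keyway. Grooved rim disc 84 mm in diameter, 16 mm thick; round boss 52 mm in diameter to grip, top 40 mm above the underside. Bore 29.4 mm, keyway 11.6 mm wide reaching 20.5 mm from the centre, widened about 1.4 mm at the bottom. Seated, its top is flush with the shaft's.
- pin: Round steel pin 11 mm in diameter, 64 mm long, upright in another hole of the rack: not needed, leave it.
- short_key: Square steel key 10 x 10 mm, only 42 mm long, upright in another hole of the rack: not needed, leave it.
- idler: Smaller wheel, 66 mm in diameter and 14 mm thick, with a 40 mm boss to 30 mm height and a round bore without keyway, lying on the table: not needed, leave it.
- paint_bottle: Paint bottle 52 mm in diameter, 130 mm tall, standing on the table; origin under its centre; leave it.
- brush_jar: Glass jar with brushes, 72 mm in diameter, 210 mm tall over the brushes; leave it.
- paint_tube: White paint tube standing on its black cap, 44 mm wide, 140 mm tall; leave it.
There are look-alikes about, which are no part of the job. Leave any green or turquoise look-alike of the pulley alone.

How it is judged (in metres and radians):
On the way, in this order (a step that is already met when the one before it is completed fails the run):
1. the long key is let go and stands upright on the bottom of the shaft's slot (x of key in the frame of slot_floor between -0.003 and 0.003 m and y of key in the frame of slot_floor between -0.003 and 0.003 m and z of key in the frame of slot_floor between -0.003 and 0.003 m and angle between key's own z axis and vertical below 0.1 rad and contact force between key and the fingers below 0.1 N), for 0.2 s.
2. the pulley is down flush on the collar with its keyway over the key (x of key in the frame of slot_floor between -0.003 and 0.003 m and y of key in the frame of slot_floor between -0.003 and 0.003 m and z of key in the frame of slot_floor between -0.003 and 0.003 m and angle between key's own z axis and vertical below 0.1 rad and horizontal distance between pulley and seat below 0.003 m and z of pulley in the frame of seat between -0.0025 and 0.0025 m and angle between pulley's own z axis and vertical below 0.05 rad and angle between the x axis of pulley and the x axis of seat, either way round below 0.12 rad), for 0.2 s.
At the end, for the whole second after the job is handed in: Long key upright (0.1 rad) in the slot, foot within 3 mm of the floor centre along each axis; pulley on the shaft within 3 mm of centre, within 2.5 mm of the collar top, level (0.05 rad), keyway within 0.12 rad of the slot; both let go and at rest (under 10 mm/s) (all of step 2 and contact force between each of key, pulley and the fingers below 0.1 N and linear speed of each of pulley, key below 0.01 m/s); the robot touches nothing.
It fails at once if the pulley is let drop down the shaft (faster than 0.4 m/s while on it) (horizontal distance between pulley and seat below 0.006 m and z of pulley in the frame of seat below 0.038 m and linear speed of pulley above 0.4 m/s).
It fails at once if the pin or the short key is moved more than 25 mm (distance of any of pin, short_key from where it was at the start of the episode above 0.025 m).
It fails at once if the plain wheel, paint bottle, brush jar or paint tube is moved more than 40 mm (distance of any of idler, paint_bottle, brush_jar, paint_tube from where it was at the start of the episode above 0.04 m).
It also fails if it takes over 61 s, if anything falls off the work surface, if the arm or the gripper's body presses on something with over 40 N, if the wrist force passes 120 N, or if a joint passes its speed limit or range.

## Robot

A 7-joint arm with a two-finger parallel gripper is mounted at the origin on the work surface. World frame = base frame: x ahead of the robot, y to its left, z up, the work surface at z = 0. Lengths are in mm, angles in rad, forces in N, time in s.
With the tool pointing down it reaches from about 400 to 875 mm from the base axis. Payload 4.4 kg.
Tool frame: the origin (TCP) lies at the very end of the fingers, on their centre line; the grasp point (between the pads) lies ctrl.grip_depth behind it (ctrl.grip_depth is the distance from the TCP to the grasp point, in mm); z points along the fingers, y is the direction in which the jaws open and shut (so a half turn about z gives the same grasp; the last joint's range is limited). The gripper opens to 85 mm and grips with 20 to 120 N. Pads are 22 mm wide; open, the fingers measure 114 mm over their backs; the gripper's body (76 mm by 85 mm) begins 54 mm behind the grasp point. The pads swing forward as they close: fully open they stand 13 mm farther back than shut.
Start: joints at [1.101, 0.628, 0.038, 1.517, -0.027, 0.996, -0.02], TCP at [255.424, -597.726, 203.213] pointing down, gripper open.
Joint ranges: [-3.06, 3.06], [-0.37, 2.12], [-1.25, 1.32], [0.18, 2.47], [-1.1, 4.24], [0.23, 1.98], [-2.94, 2.94]. Speed limits (rad/s): [2.57, 2.57, 3.14, 3.14, 3.14, 3.14, 3.14].

## Interface

Orientations are given as [roll, pitch, yaw] about the fixed x, y, z axes, in that order (R = Rz(yaw) Ry(pitch) Rx(roll)).
In Python, from cell import ctrl gives the robot as it stands.
- The arm moves only by the tool servo_tool, never from a script. Its argument "commands" is one flat list of numbers, 5 for each row, row after row: the shift along the tool's x, y, z in units of 25 mm (1.0 is 25 mm), then the turn about the tool's z in units of 6 degrees (1.0 is 6 degrees), then the closure, from 0 (fully open) to 1 (shut). In form: [tx, ty, tz, twist, gripper, tx, ty, tz, twist, gripper, ...]. A call has 1 to 10 rows; each row is the pose to reach, as a shift and turn from the pose commanded when the call began, along the tool's axes at that moment; what a row does not reach only later rows make up. A row lasts 1/12 s, in which the tool goes at most 41.7 mm and 7.16 degrees, less where a joint would pass 70% of its speed; a pose out of reach is approached as far as the arm can. A call with a gripper value outside its range is refused whole. The fingers move at their own pace and stop on an object; the grip force is fixed at half the most. Time passes only in rows, so rows that repeat a pose let the fingers close. It gives the time, the measured TCP pose, the force and the opening at its end, in the units of the state.
- ctrl.read_state(): the state, without advancing time (a new reading comes with each control period).
- ctrl.get_image(name): name is "side" or "top"; returns a dict with "img" (400x640x3 uint8, blue, green, red), "K" (3x3 intrinsics, pixels), "T" (4x4, takes a point from camera to world coordinates). Camera axes: x right, y down, z forward; pixel columns grow to the right and rows downward; lengths in mm; the calibration is good to about 2 mm. A picture is of the moment at which its call begins. There is no depth.
- ctrl.finish_job(): hands the job in, once; it reports no verdict.
The state is a dict: "clock": time; "qpos": joint angles; "qd": joint speeds; "tau": joint torques, N m; "eef_pos": TCP position; "tool_rot": TCP orientation; "force": force on the tool from outside, world axes, zero at the start; "torque": the same for the moment, N m; "width": finger opening in mm.
Only numpy, scipy, OpenCV 4.12 (cv2) and the standard library are available. Lean on these libraries where they do the work, as an engineer would, in place of code of your own. Each camera call takes 0.05 s, during which the arm holds its last target.

## Working session

There is one attempt and no reset: what is moved stays moved. The work goes in short steps, Python scripts to look and compute and a tool call to move; the robot and the scene stay as the last step left them, time stands still between calls to the robot, and variables do not carry over. Pictures are saved under pics/ and viewed, and the job is handed in when it is done.

Besides the shell and the picture viewer there is one more tool, called as name(argument=value, ...), one argument or row to a line, values as JSON. servo_tool: Moves the arm, as the interface text tells. Its arguments: {"type":"object","properties":{"commands":{"type":"array","items":{"type":"number"}}},"required":["commands"]}

```bash
ls; mkdir -p pics
python3 - <<'E'
from cell import ctrl
import cv2,numpy as np
s=ctrl.read_state();print(s, ctrl.grip_depth)
for n in("side","top"):
    d=ctrl.get_image(n);cv2.imwrite(f"pics/{n}0.png",d["img"]);print(n,d["K"],d["T"])
    np.savez(f"pics/{n}0.npz",**d)
E
```

```text
pics
{'clock': 0.0, 'qpos': array([ 1.1011854 ,  0.62933577,  0.03843755,  1.51839867, -0.02697938,
        0.99630184, -0.02001169]), 'qd': array([-0.00073198, -0.00032939, -0.00114814,  0.00095618,  0.00237197,
       -0.00047186,  0.00045107]), 'tau': array([-1.03031882e-03, -5.63404012e+01,  1.22706000e+00, -1.93455344e+01,
        1.13155588e-02,  1.05187358e-02,  1.27093915e-05]), 'eef_pos': array([ 255.14955617, -597.07080906,  202.28597891]), 'tool_rot': array([-3.13966737e+00,  4.03247783e-05,  4.03813358e-01]), 'force': array([-0.39685435,  0.11631164,  0.14604289]), 'torque': array([ 0.01966784, -0.06280098,  0.035779  ]), 'width': 85.14795526885445} 18.700000000000003
side [[368.38716253   0.         320.48370799]
 [  0.         368.38716253 198.94129726]
 [  0.           0.           1.        ]] [[-6.78520615e-01 -5.42275809e-01  4.95526712e-01  8.28412321e+01]
 [-7.34557876e-01  5.06269106e-01 -4.51792340e-01  3.93419213e+02]
 [-5.87380859e-03 -6.70543466e-01 -7.41846991e-01  7.28055046e+02]
 [ 0.00000000e+00  0.00000000e+00  0.00000000e+00  1.00000000e+00]]
top [[379.05717034   0.         322.81637775]
 [  0.         379.05717034 200.02592962]
 [  0.           0.           1.        ]] [[ 1.11992395e-02 -9.98049266e-01  6.14185560e-02  4.48484551e+02]
 [-9.99481069e-01 -1.30281993e-02 -2.94594489e-02  2.07460133e+00]
 [ 3.02021546e-02 -6.10567606e-02 -9.97677253e-01  9.21969697e+02]
 [ 0.00000000e+00  0.00000000e+00  0.00000000e+00  1.00000000e+00]]
```

View pics/top0.png

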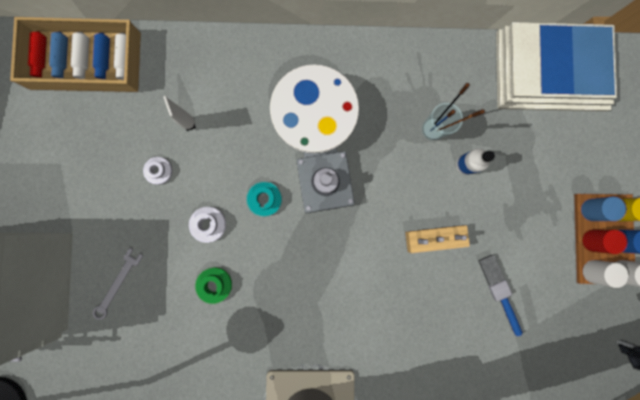

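View pics/side0.png

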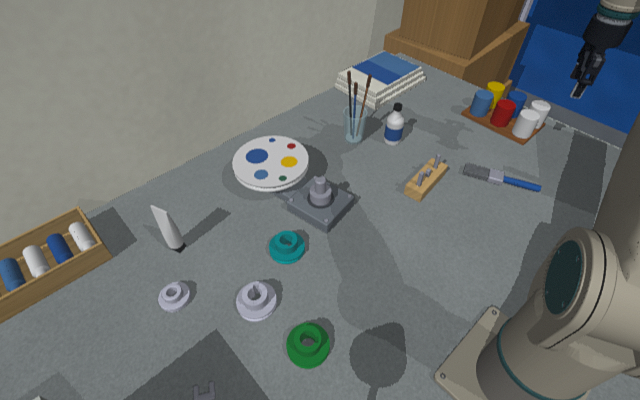

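Run:
```python
import cv2,numpy as np
t=cv2.imread("pics/top0.png");s=cv2.imread("pics/side0.png")
def c(im,x,y,w,h,W=400,H=300): return cv2.resize(im[y:y+h,x:x+w],(W,H),interpolation=cv2.INTER_CUBIC)
a=np.vstack([np.hstack([c(t,400,218,80,60),c(s,395,140,80,60)]),np.hstack([c(t,290,145,80,60),c(s,280,165,80,60)])])
cv2.imwrite("pics/crop1.png",a)
a=np.vstack([np.hstack([c(t,167,195,80,60),c(s,217,270,80,60)]),np.hstack([c(t,117,140,80,60),c(s,135,265,80,60)])])
cv2.imwrite("pics/crop2.png",a)
```

```text
(no output)
```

View pics/crop1.png

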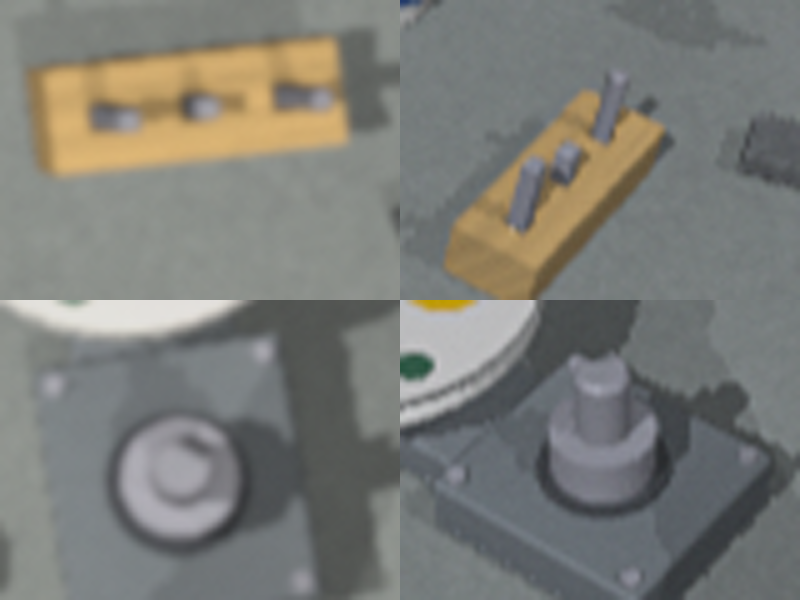

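View pics/crop2.png

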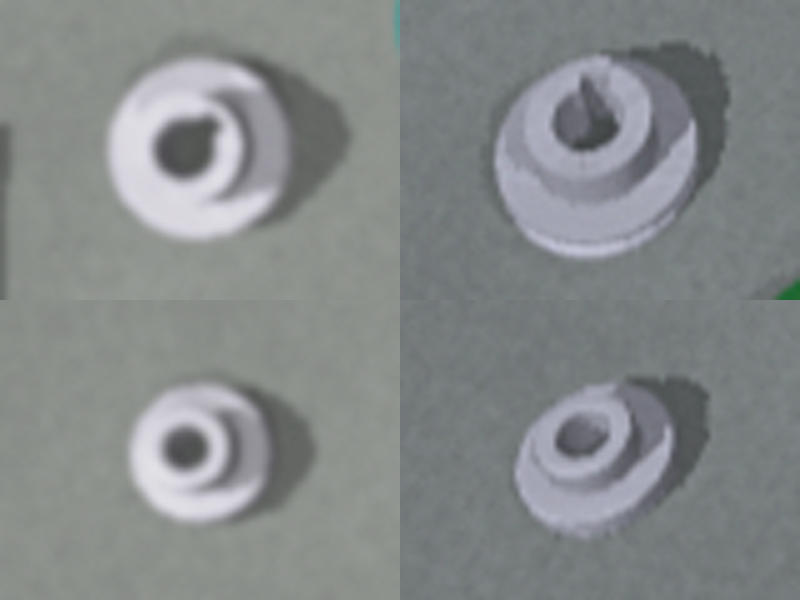

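Run:
```python
from cell import ctrl
import cv2,numpy as np
for n in("side","top"):
    f=[ctrl.get_image(n)["img"].astype(np.float32) for _ in range(6)]
    m=np.mean(f,0);print(n,np.std(f,0).mean());np.save(f"pics/{n}m.npy",m)
t=np.load("pics/topm.npy");s=np.load("pics/sidem.npy")
def c(im,x,y,w,h,W=400,H=300):
    r=cv2.resize(im[y:y+h,x:x+w],(W,H),interpolation=cv2.INTER_LANCZOS4)
    lo,hi=np.percentile(r,[1,99]);return np.clip((r-lo)*255/(hi-lo),0,255).astype(np.uint8)
a=np.vstack([np.hstack([c(t,407,226,32,24),c(t,445,222,32,24)]),np.hstack([c(s,404,166,32,24),c(s,420,150,32,24)])])
cv2.imwrite("pics/crop3.png",a)
```

```text
side 0.99342066
top 0.5264422
```

View pics/crop3.png

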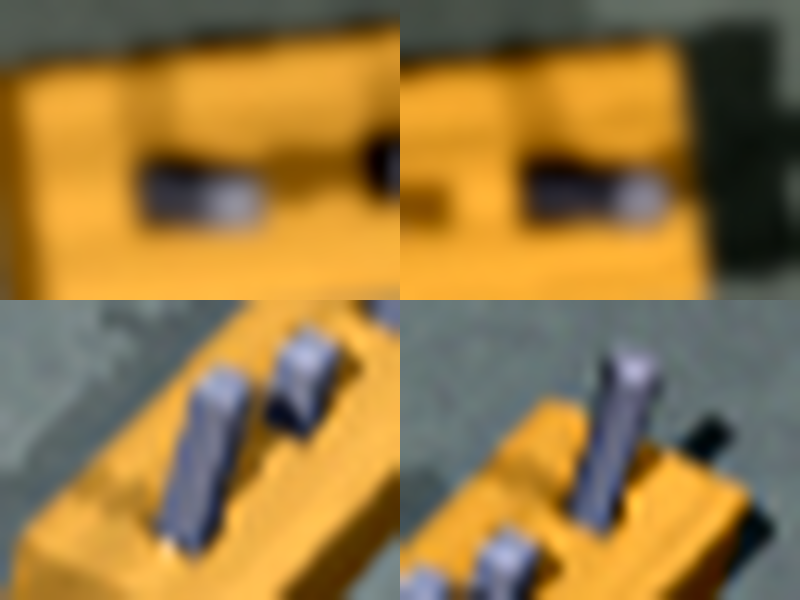

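Run:
```python
import cv2,numpy as np
s=np.load("pics/sidem.npy").mean(2)
for nm,x0,y0,xs in(("A",404,166,range(412,426)),("B",420,150,range(430,444))):
    print(nm)
    for y in range(y0+2,y0+22): print(y,[int(s[y,x]) for x in xs])
def c(im,x,y,w,h,W,H):
    r=cv2.resize(im[y:y+h,x:x+w],(W,H),interpolation=cv2.INTER_NEAREST)
    lo,hi=60,190;return np.clip((r-lo)*255/(hi-lo),0,255).astype(np.uint8)
cv2.imwrite("pics/crop4.png",np.hstack([c(s,404,166,32,24,400,300),c(s,420,150,32,24,400,300)]))
```

```text
A
168 [115, 115, 109, 106, 107, 106, 105, 105, 108, 118, 131, 136, 139, 138]
169 [121, 122, 116, 109, 107, 107, 106, 108, 119, 131, 137, 138, 137, 136]
170 [121, 116, 114, 108, 108, 107, 107, 119, 130, 137, 138, 137, 136, 133]
171 [121, 110, 109, 107, 105, 106, 114, 130, 138, 139, 140, 135, 133, 130]
172 [115, 110, 108, 106, 105, 115, 129, 136, 145, 141, 139, 130, 121, 125]
173 [110, 110, 107, 106, 114, 128, 136, 127, 135, 141, 139, 116, 103, 105]
174 [109, 107, 107, 115, 128, 137, 136, 116, 121, 128, 127, 97, 96, 84]
175 [108, 107, 114, 128, 137, 139, 134, 116, 117, 118, 106, 93, 94, 80]
176 [107, 116, 128, 136, 139, 140, 127, 115, 118, 117, 94, 92, 94, 91]
177 [116, 129, 136, 139, 139, 137, 119, 116, 119, 117, 89, 91, 97, 104]
178 [128, 137, 139, 140, 137, 132, 116, 117, 119, 113, 86, 95, 100, 127]
179 [127, 139, 140, 137, 135, 127, 116, 118, 119, 100, 87, 96, 104, 140]
180 [123, 131, 129, 127, 133, 123, 116, 119, 117, 89, 89, 101, 124, 140]
181 [123, 121, 118, 118, 124, 118, 117, 118, 113, 84, 97, 125, 138, 140]
182 [123, 119, 117, 115, 116, 115, 117, 119, 108, 87, 123, 140, 139, 
[... 1162 characters left out ...]
 120, 100, 96, 102, 129, 112, 91]
163 [122, 127, 134, 131, 101, 113, 120, 115, 93, 98, 123, 142, 138, 126]
164 [119, 118, 122, 117, 105, 115, 121, 109, 99, 121, 142, 144, 144, 143]
165 [124, 116, 108, 101, 108, 119, 119, 102, 129, 141, 143, 143, 143, 142]
166 [130, 126, 105, 96, 112, 120, 115, 89, 139, 144, 142, 143, 143, 139]
167 [134, 137, 126, 112, 120, 120, 109, 96, 137, 142, 143, 142, 139, 138]
168 [138, 139, 143, 136, 134, 124, 113, 123, 141, 142, 141, 138, 137, 141]
169 [136, 124, 143, 143, 139, 133, 129, 139, 142, 141, 139, 136, 141, 142]
170 [118, 102, 120, 138, 138, 138, 139, 141, 142, 140, 138, 140, 143, 129]
171 [97, 93, 100, 135, 138, 138, 140, 142, 141, 139, 141, 142, 129, 102]
```

View pics/crop4.png

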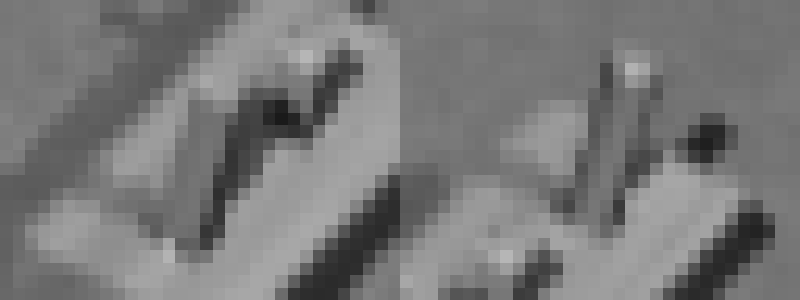

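```bash
cat > h.py <<'E'
import cv2,numpy as np
C={}
for n in("side","top"):
    d=np.load(f"pics/{n}0.npz");C[n]=(d["K"],d["T"])
def ray(n,u,v):
    K,T=C[n];d=T[:3,:3]@np.linalg.solve(K,[u,v,1.]);return T[:3,3],d/np.linalg.norm(d)
def onz(n,u,v,z):
    o,d=ray(n,u,v);return o+d*(z-o[2])/d[2]
def proj(n,p):
    K,T=C[n];q=K@(T[:3,:3].T@(np.asarray(p,float)-T[:3,3]));return q[:2]/q[2]
def tri(a,b):
    o1,d1=ray("side",*a);o2,d2=ray("top",*b)
    A=np.stack([d1,-d2],1);s=np.linalg.lstsq(A,o2-o1,rcond=None)[0]
    p,q=o1+d1*s[0],o2+d2*s[1];return (p+q)/2,np.linalg.norm(p-q)
def crop(im,x,y,w,h,W=800,H=600,grid=None):
    im=im.astype(np.float32)
    M=np.float32([[W/w,0,-(x-.0)*W/w],[0,H/h,-y*H/h]])  # pixel u -> (u-x)*W/w
    r=cv2.warpAffine(im,M,(W,H),flags=cv2.INTER_CUBIC)
    lo,hi=np.percentile(r,[1,99]);r=np.clip((r-lo)*255/(hi-lo),0,255).astype(np.uint8).copy()
    if grid:
        for u in range(int(x),int(x+w)+1):
            if u%grid==0:
                X=int((u-x)*W/w);cv2.line(r,(X,0),(X,5),(0,0,255),1);cv2.putText(r,str(u),(X,16),0,.35,(0,0,255),1)
        for v in range(int(y),int(y+h)+1):
            if v%grid==0:
                Y=int((v-y)*H/h);cv2.line(r,(0,Y),(5,Y),(0,0,255),1);cv2.putText(r,str(v),(6,Y+4),0,.35,(0,0,255),1)
    return r
E
python3 - <<'E'
from h import *
t=np.load("pics/topm.npy");s=np.load("pics/sidem.npy")
cv2.imwrite("pics/g_shaft.png",np.hstack([crop(t,306,162,40,45,400,450,5),crop(s,302,170,40,45,400,450,5)]))
cv2.imwrite("pics/g_pul.png",np.hstack([crop(t,182,200,48,48,400,400,5),crop(s,230,275,52,52,400,400,5)]))
cv2.imwrite("pics/g_rack.png",np.vstack([crop(t,402,220,80,36,800,300,5),np.hstack([crop(s,402,145,50,60,250,300,5)]*1+[np.zeros((300,550,3),np.uint8)])]))
E
```

```text
(no output)
```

View pics/g_shaft.png

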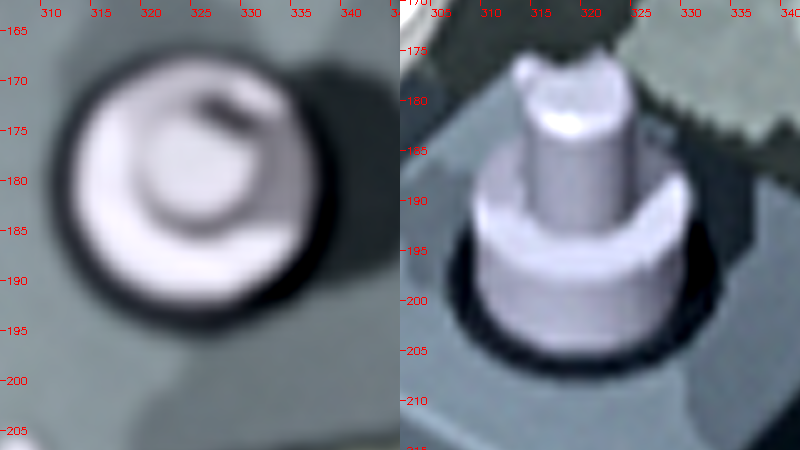

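View pics/g_pul.png

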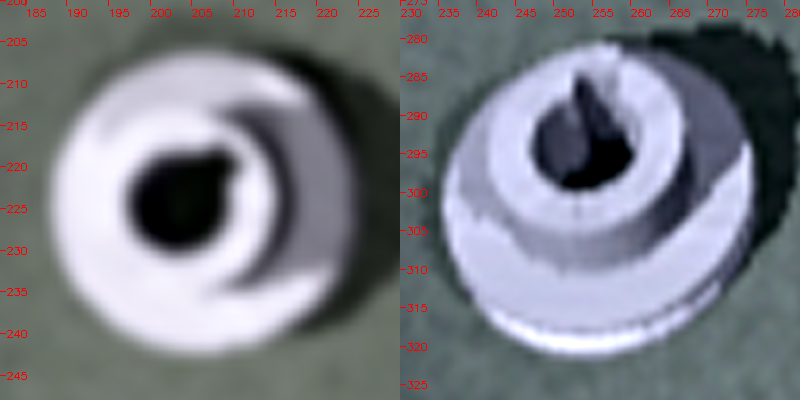

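View pics/g_rack.png

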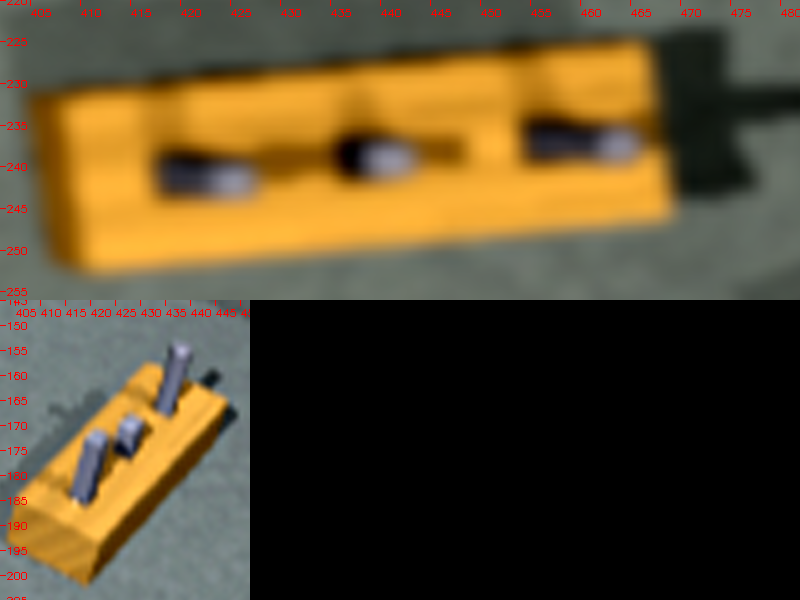

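```bash
cat >> h.py <<'E'
def contour_circ(im,x,y,w,h,thr,big=8):
    g=im[...,:].mean(2) if im.ndim==3 else im
    M=np.float32([[big,0,-x*big],[0,big,-y*big]])
    r=cv2.warpAffine(g.astype(np.float32),M,(w*big,h*big),flags=cv2.INTER_CUBIC)
    m=(r>thr).astype(np.uint8)
    cs,_=cv2.findContours(m,cv2.RETR_CCOMP,cv2.CHAIN_APPROX_NONE)
    return [(c[:,0,:]/big+[x,y]) for c in cs if len(c)>60]
E
python3 - <<'E'
from h import *
t=np.load("pics/topm.npy");s=np.load("pics/sidem.npy")
def rep(n,im,box,thr,zs):
    for c in contour_circ(im,*box,thr):
        if c[:,0].min()<=box[0]+1 or c[:,1].min()<=box[1]+1 or c[:,0].max()>=box[0]+box[2]-1.5 or c[:,1].max()>=box[1]+box[3]-1.5: continue
        for z in zs:
            P=np.array([onz(n,u,v,z)[:2] for u,v in c])
            A=np.c_[2*P,np.ones(len(P))];
            k=np.ones(len(P),bool)
            for _ in range(6):
                sol=np.linalg.lstsq(A[k],(P[k]**2).sum(1),rcond=None)[0];r=np.sqrt(sol[2]+sol[:2]@sol[:2])
                e=np.abs(np.hypot(*(P-sol[:2]).T)-r);k=e<max(1.0,2*np.median(e))
            print(n,"thr",thr,"z",z,"c",sol[:2].round(2),"r",r.round(2),"rms",e[k].std().round(2),k.mean().round(2),"uvmean",c.mean(0).round(1))
for thr in(80,95,110): rep("top",t,(306,160,40,42),thr,(66,))
for thr in(140,150): rep("top",t,(306,160,40,42),thr,(106,))
for thr in(130,145,160):rep("top",t,(180,198,52,50),thr,(16,40))
for thr in(140,150,160):rep("side",s,(226,272,60,56),thr,(16,40))
print(t[180,306:346].mean(1).astype(int),t[165:200,326].mean(1).astype(int))
print(t[224,184:232].mean(1).astype(int),s[292,232:285].mean(1).astype(int))
E
```

```text
top thr 110 z 66 c [546.85 -28.59] r 27.96 rms 0.21 0.82 uvmean [325.2 180.1]
top thr 110 z 66 c [561.97 -36.99] r 4.89 rms 0.6 0.88 uvmean [329.  173.7]
top thr 140 z 106 c [541.84 -26.91] r 24.58 rms 0.34 0.55 uvmean [325.2 180. ]
top thr 150 z 106 c [561.39 -39.34] r 3.39 rms 0.46 1.0 uvmean [331.1 171.3]
top thr 150 z 106 c [539.34 -23.59] r 21.05 rms 1.89 0.75 uvmean [323.8 181.3]
top thr 130 z 16 c [442.97 256.94] r 13.49 rms 0.14 0.8 uvmean [204.1 223.7]
top thr 130 z 40 c [443.11 250.19] r 13.13 rms 0.13 0.8 uvmean [204.1 223.7]
top thr 130 z 16 c [445.95 245.7 ] r 22.59 rms 0.9 0.72 uvmean [215.  222.4]
top thr 130 z 40 c [446.02 239.24] r 21.99 rms 0.88 0.72 uvmean [215.  222.4]
top thr 130 z 16 c [476.8  277.17] r 6.2 rms 0.2 0.68 uvmean [194.  208.8]
top thr 130 z 40 c [476.05 269.89] r 6.03 rms 0.19 0.68 uvmean [194.  208.8]
top thr 145 z 16 c [443.04 256.95] r 14.18 rms 0.16 0.8 uvmean [204.1 223.7]
top thr 145 z 40 c [443.2  250.19] r 13.81 rms 0.16 0.8 uvmean [204.1 223.7]
top thr 145 z 16 c [445.91 246.34] r 25.43 rms 0.78 0.64 uvmean [214.8 222.7]
top thr 145 z 40 c
[... 1645 characters left out ...]
17  98  85 103 143 167 172 172 169 159 150 154 162 165
 167 167 167 168 168 167 158 138 123 120 123 124 119 103  77  63  71  79
  80  80  80  80] [112 107 103 121 143 149 138 122 117 132 152 164 166 166 167 167 168 165
 152 129 119 142 166 176 177 171 152 119  90  78  83  99 111 115 116]
[139 139 138 145 169 199 215 219 220 221 221 221 209 167 116  86  81  81
  84  86  86  85  84  83  89 127 180 213 221 221 204 159 114 116 140 153
 156 155 154 148 130 111 103 100 101 101 100 100] [120 123 123 110 107 107 118 148 152 152 169 175 176 175 177 164 100 100
 104 106 108 108  96  85  95  95  97 111 150 149 175 176 176 177 179 132
 117 119 120 120 120 120 119  98  84  87  89  87  86  91 128 126 121]
```

Run:
```python
from h import *
print("shaft top (top)",onz("top",325.6,178.7,106), "proj collar c", proj("top",(546.85,-28.6,106)),proj("side",(546.85,-28.6,106)),proj("side",(546.85,-28.6,66)))
print("streak", onz("top",306+23.0,162+11.3,106)[:2], [onz("top",306+a/10,162+b/10,106)[:2].round(1) for a,b in((200,95),(258,132))])
print("notch side",[onz("side",302+(a-400)/10,170+b/10,106)[:2].round(1) for a,b in((525,70),(540,70),(565,70),(590,60),(600,52))])
# pulley keyway
for n,u,v in(("top",182+230/400*48,200+160*48/400),("side",230+(580-400)*52/400,275+75*52/400),("side",230+(612-400)*52/400,275+88*52/400)):
    p=onz(n,u,v,40);d=p[:2]-[443.3,250.4];print("kw",n,p[:2].round(1),np.hypot(*d).round(1),np.degrees(np.arctan2(d[1],d[0])).round(1))
# rack top edges z=34 top view
pts={"TL":(402+62/10,220+92*36/300),"TR":(402+650/10,220+38*36/300),"BR":(402+672/10,220+215*36/300),"BL":(402+88/10,220+270*36/300)}
W={k:onz("top",*p,34)[:2] for k,p in pts.items()}
for k in W: print(k,W[k].round(1))
print("c",np.mean(list(W.values()),0))
for a,b in(("TR","TL"),("BR","BL"),("BL","TL"),("BR","TR")):
    d=W[b]-W[a];print(a,b,np.hypot(*d).round(1),np.degrees(np.arctan2(d[1],d[0])).round(1))
# key A top
p=tri((402+96/5,145+(438-300)/5),(402+238/10,220+182*36/300));print("keytop",p, )
print([onz("top",402+238/10,220+182*36/300,z).round(1) for z in(76,)],[onz("side",402+96/5,145+138/5,76).round(1)])
s=np.load("pics/sidem.npy");cv2.imwrite("pics/g2.png",np.hstack([crop(s,404,164,24,30,400,500,5),crop(s,304,168,32,40,400,500,5)]))
```

```text
shaft top (top) [545.06211202 -27.5313636  106.        ] proj collar c [326.10188896 177.88625666] [319.98748798 178.82718769] [320.09857063 190.3191465 ]
streak [556.94034667 -34.78045159] [array([560.8, -28.2]), array([552.9, -40.9])]
notch side [array([560.4, -23.2]), array([558. , -25.8]), array([553.9, -30.2]), array([552.3, -36.9]), array([552.7, -40.6])]
kw top [455.1 236.5] 18.2 -49.6
kw side [460.8 239.9] 20.4 -30.8
kw side [451.8 235.9] 16.8 -59.7
TL [ 432.7 -225.9]
TR [ 449.5 -366. ]
BR [ 399.5 -370.7]
BL [ 382.8 -231.9]
c [ 416.1199415  -298.62792139]
TR TL 141.2 96.8
BR BL 139.8 96.9
BL TL 50.2 6.9
BR TR 50.1 5.3
keytop (array([ 410.24462044, -254.78019836,   74.20432849]), np.float64(1.5382921932326883))
[array([ 409.7, -254.8,   76. ])] [array([ 409.8, -252.4,   76. ])]
```

View pics/g2.png

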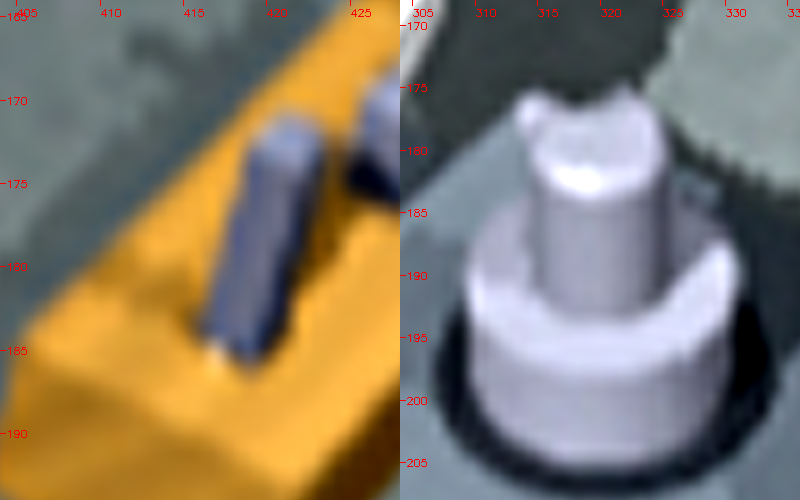

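Run:
```python
from h import *
from scipy.ndimage import map_coordinates as mc
t=np.load("pics/topm.npy").mean(2);s=np.load("pics/sidem.npy").mean(2)
for n,im in(("top",t),("side",s)):
  print(n)
  for a in range(-110,60,10):
    row=[]
    for r in np.arange(4,20,1.0):
        u,v=proj(n,(546.2+r*np.cos(np.radians(a)),-28.2+r*np.sin(np.radians(a)),106));row.append(int(mc(im,[[v],[u]],order=3)[0]))
    print(a,row)
```

```text
top
-110 [167, 168, 168, 167, 166, 162, 155, 146, 135, 127, 122, 120, 121, 123, 125, 125]
-100 [167, 168, 167, 167, 165, 162, 156, 147, 137, 128, 122, 120, 120, 122, 123, 124]
-90 [167, 167, 167, 166, 165, 161, 156, 148, 138, 129, 123, 120, 120, 121, 123, 124]
-80 [166, 166, 165, 164, 161, 158, 152, 145, 137, 129, 123, 120, 119, 120, 122, 122]
-70 [166, 165, 163, 160, 156, 150, 143, 136, 129, 123, 119, 117, 118, 119, 120, 120]
-60 [165, 164, 161, 155, 148, 139, 130, 121, 115, 111, 110, 112, 116, 120, 124, 127]
-50 [164, 162, 158, 151, 141, 129, 117, 106, 100, 99, 103, 112, 123, 135, 143, 149]
-40 [164, 161, 156, 147, 136, 123, 110, 99, 95, 99, 110, 124, 138, 149, 157, 159]
-30 [164, 161, 155, 145, 133, 120, 107, 98, 96, 102, 113, 127, 141, 151, 158, 159]
-20 [164, 161, 155, 145, 134, 121, 108, 100, 96, 100, 109, 121, 133, 142, 147, 147]
-10 [165, 162, 156, 148, 137, 126, 114, 106, 103, 106, 114, 124, 134, 142, 145, 145]
0 [165, 163, 159, 152, 143, 134, 125, 119, 117, 120, 126, 133, 141, 146, 149, 148]
10 [166, 164, 162, 157, 151, 144, 138, 133, 132, 133, 137, 141, 146, 149, 150, 149]
[... 1013 characters left out ...]
21, 112, 101, 89, 80, 75, 72, 72, 72, 73, 74, 74, 75]
-20 [134, 133, 129, 122, 112, 99, 86, 75, 69, 67, 69, 71, 72, 73, 74, 74]
-10 [135, 134, 131, 125, 116, 105, 95, 87, 83, 81, 80, 77, 74, 71, 71, 72]
0 [136, 136, 134, 129, 124, 119, 115, 111, 108, 106, 105, 104, 102, 98, 93, 86]
10 [137, 137, 136, 134, 132, 130, 128, 126, 125, 127, 130, 133, 134, 129, 118, 102]
20 [137, 137, 137, 137, 136, 134, 133, 131, 131, 134, 139, 145, 145, 135, 117, 98]
30 [136, 137, 137, 136, 136, 136, 134, 130, 127, 129, 134, 137, 133, 122, 109, 98]
40 [135, 135, 135, 135, 135, 136, 134, 130, 125, 124, 125, 124, 119, 114, 112, 110]
50 [134, 134, 134, 133, 134, 136, 135, 133, 128, 124, 119, 115, 112, 112, 113, 114]
```

```bash
cat >> h.py <<'E'
def plan(target,yawdeg,s=None):
    """units to reach world TCP target & yaw from the measured pose"""
    from cell import ctrl
    from scipy.spatial.transform import Rotation as R
    s=s or ctrl.read_state()
    Rm=R.from_euler("xyz",s["tool_rot"]).as_matrix()
    d=Rm.T@(np.array(target)-s["eef_pos"])/25
    tw=(np.degrees(s["tool_rot"][2])-yawdeg+180)%360-180
    print("clk",round(s["clock"],2),"tcp",s["eef_pos"].round(1),"rpy",np.degrees(s["tool_rot"]).round(2),"w",round(s["width"],1),"F",s["force"].round(1),"q7",s["qpos"][6].round(2))
    print("units",d.round(3),"twist",round(tw/6,3))
E
python3 -c "
from h import *
plan((410.4,-254.7,150),6.5)"
```

```text
clk 0.7 tcp [ 255.4 -597.7  203.2] rpy [180.    -0.    23.13] w 85.2 F [-0.  -0.6 -0.1] q7 -0.02
units [ 11.091 -10.183   2.129] twist 2.772
```

servo_tool(
  commands=[11.09,-10.18,2.13,2.77,0.5,11.09,-10.18,2.13,2.77,0.5,11.09,-10.18,2.13,2.77,0.5,11.09,-10.18,2.13,2.77,0.5,11.09,-10.18,2.13,2.77,0.5,11.09,-10.18,2.13,2.77,0.5,11.09,-10.18,2.13,2.77,0.5,11.09,-10.18,2.13,2.77,0.5,11.09,-10.18,2.13,2.77,0.5,11.09,-10.18,2.13,2.77,0.5],
)

```text
clock: 1.53
eef_pos: [413.5, -246.1, 149.2]
tool_rot: [-3.136, -0.001, 0.125]
force: [0.3, 0.6, 0.5]
width: 42.5
```

```bash
cat > look.py <<'E'
import sys
from h import *
from cell import ctrl
def look(tag,tb,sb,n=2):
    o=[]
    for nm,b in(("top",tb),("side",sb)):
        im=np.mean([ctrl.get_image(nm)["img"].astype(np.float32) for _ in range(n)],0);np.save(f"pics/{tag}_{nm}.npy",im)
        o.append(crop(im,*b,400,int(400*b[3]/b[2]),5))
    h=max(a.shape[0] for a in o);o=[np.pad(a,((0,h-a.shape[0]),(0,0),(0,0))) for a in o]
    cv2.imwrite(f"pics/{tag}.png",np.hstack(o))
E
python3 -c "
from look import *
plan((410.4,-254.7,62),6.5)
look('a1',(390,195,80,90),(380,100,90,100))
"
```

```text
clk 1.53 tcp [ 413.5 -246.1  149.2] rpy [-1.797e+02 -5.000e-02  7.160e+00] w 42.5 F [0.3 0.6 0.5] q7 -0.87
units [-0.169  0.344  3.487] twist 0.11
```

View pics/a1.png

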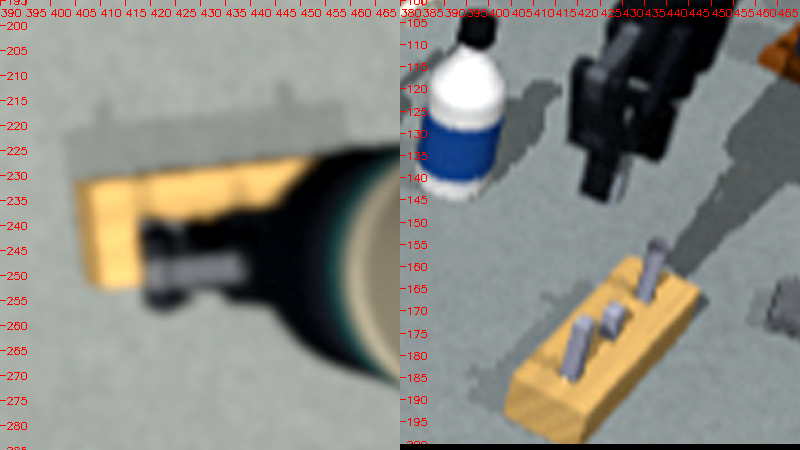

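```bash
python3 -c "
from look import *
plan((410.4,-254.7,62),6.5)
look('a2',(390,195,80,90),(400,90,80,100),1)
print(proj('side',(410.4,-254.7,150)),proj('top',(410.4,-254.7,150)))
"
```

```text
clk 1.73 tcp [ 410.2 -256.1  150.3] rpy [ 1.7992e+02 -1.0000e-02  6.4600e+00] w 42.9 F [-0.  -1.  -0.3] q7 -0.87
units [ 0.014 -0.06   3.531] twist -0.006
[427.67993697 149.70721387] [436.66996894 243.28426048]
```

View pics/a2.png

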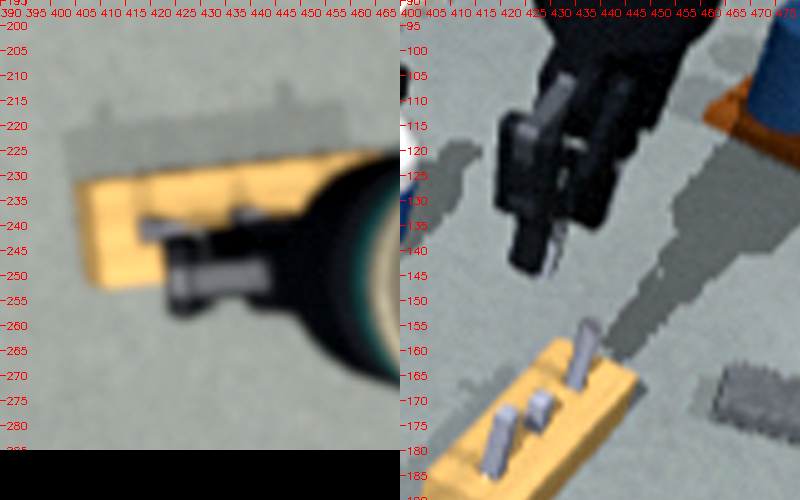

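servo_tool(
  commands=[0,0,1.3,0,0.5,0,0,2.4,0,0.5,0,0,3.2,0,0.5,0,0,3.55,0,0.5,0,0,3.55,0,0.5,0,0,3.55,0,0.5],
)

```text
clock: 2.33
eef_pos: [410.1, -255.9, 61.5]
tool_rot: [3.141, 0.0, 0.112]
force: [-1.0, -0.3, 0.4]
width: 42.6
```

```bash
python3 -c "
from look import *
plan((410.4,-254.7,61),6.5)
look('a3',(400,205,60,60),(395,130,60,60),1)
plan((410.4,-254.7,61),6.5)
"
```

```text
clk 2.33 tcp [ 410.1 -255.9   61.5] rpy [1.7998e+02 1.0000e-02 6.4000e+00] w 42.6 F [-1.  -0.3  0.4] q7 -0.85
units [ 0.019 -0.048  0.018] twist -0.017
clk 2.43 tcp [ 411.  -255.8   62.3] rpy [ 1.7992e+02 -1.0000e-01  6.4600e+00] w 42.8 F [-0.4 -1.3  0.4] q7 -0.85
units [-0.021 -0.048  0.053] twist -0.007
```

View pics/a3.png

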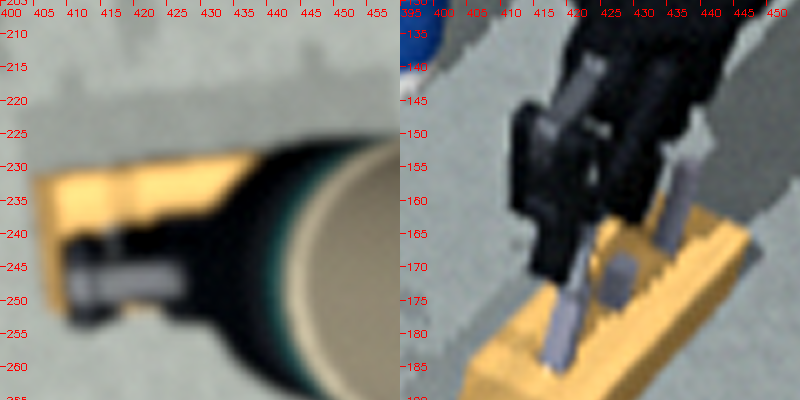

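servo_tool(
  commands=[0,0,0.05,0,1,0,0,0.05,0,1,0,0,0.05,0,1,0,0,0.05,0,1,0,0,0.05,0,1,0,0,0.05,0,1,0,0,0.05,0,1],
)

```text
clock: 3.02
eef_pos: [410.4, -254.7, 60.0]
tool_rot: [3.142, -0.0, 0.114]
force: [-0.2, 0.3, -1.2]
width: 0.2
```

```bash
python3 -c "
from look import *
plan((410.4,-254.7,61),6.5)
look('a4',(400,205,60,60),(395,130,60,60),2)
plan((410.4,-254.7,61),6.5)
"
```

```text
clk 3.02 tcp [ 410.4 -254.7   60. ] rpy [180.    -0.     6.52] w 0.2 F [-0.2  0.3 -1.2] q7 -0.84
units [-0.001 -0.002 -0.04 ] twist 0.003
clk 3.22 tcp [ 410.4 -254.8   59.9] rpy [-180.      0.      6.52] w -0.2 F [ 0.  -0.2 -0.2] q7 -0.84
units [ 0.    -0.002 -0.042] twist 0.003
```

View pics/a4.png

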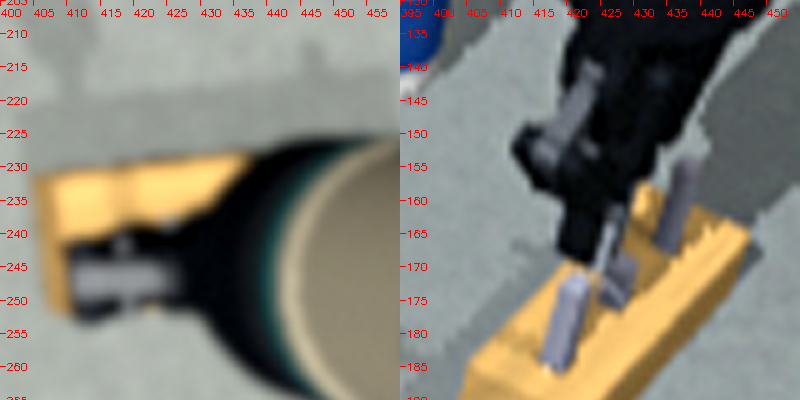

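```bash
python3 -c "
from look import *
for z in(60,76): print(z,proj('side',(410.4,-254.7,z)),proj('top',(410.4,-254.7,z)))
s=np.load('pics/a4_side.npy');t=np.load('pics/a4_top.npy');
cv2.imwrite('pics/a4b.png',np.hstack([crop(t,405,228,40,40,400,400,5),crop(s,405,155,32,40,400,500,5)[:400]]))
"
```

```text
60 [420.35673646 176.54879713] [423.66318938 241.20235888]
76 [421.58251397 172.05597885] [425.7744837  241.54029857]
```

View pics/a4b.png

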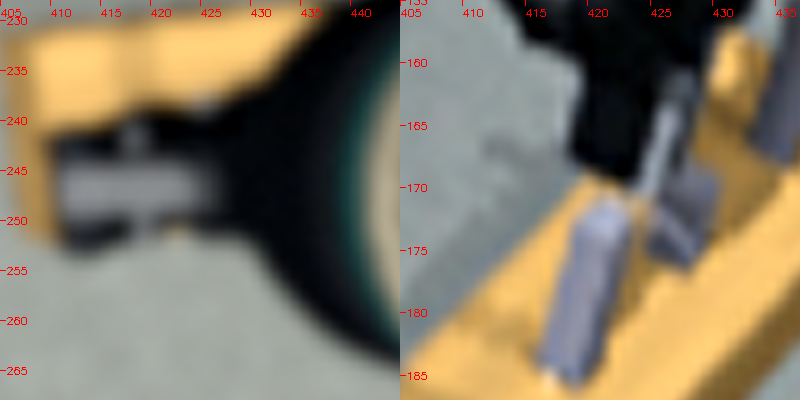

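```bash
python3 -c "
from look import *
print(tri((416.8,152.5),(411.5,247)),tri((424.3,139.8),(424,247)))
print(onz('side',423,171,60),onz('side',423,171,80))
"
```

```text
(array([ 404.13336121, -194.76854611,  180.40295822]), np.float64(0.10606284707911201)) (array([ 404.85182539, -212.63137645,  206.31951253]), np.float64(2.798194217295162))
[ 418.33901821 -276.55042577   60.        ] [ 408.29500199 -256.49310737   80.        ]
```

servo_tool(
  commands=[0,0,0,0,0.5,0,0,0,0,0.5,0,0,0,0,0.5,0,0,0,0,0.5,0,0,0.3,0,0.5,0,0,0.55,0,0.5,0,0,0.7,0,0.5,0,0,0.7,0,0.5,0,0,0.7,0,0.5],
)

```text
clock: 3.97
eef_pos: [410.0, -254.6, 41.9]
tool_rot: [-3.141, 0.001, 0.114]
force: [0.1, -0.4, -0.5]
width: 42.6
```

```bash
python3 -c "
from look import *
look('a5',(400,205,60,60),(395,130,60,60),1)
plan((410.4,-254.7,61),6.5)
"
```

```text
clk 4.07 tcp [ 410.3 -254.8   42.4] rpy [-1.80e+02  1.00e-02  6.51e+00] w 42.8 F [-0.1  0.1  0.5] q7 -0.84
units [ 0.003 -0.004 -0.744] twist 0.002
```

View pics/a5.png

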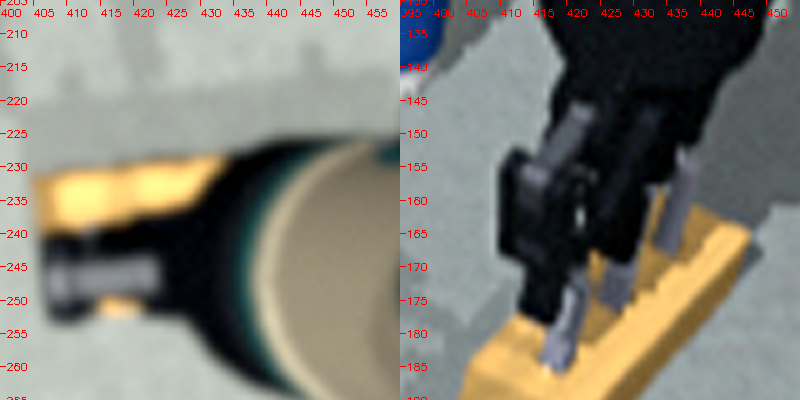

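servo_tool(
  commands=[0,0,0,0,1,0,0,0,0,1,0,0,0,0,1,0,0,0,0,1,0,0,0,0,1,0,0,0,0,1],
)

```text
clock: 4.57
eef_pos: [410.7, -255.0, 42.8]
tool_rot: [3.141, -0.001, 0.114]
force: [-0.5, 0.2, 3.4]
width: 6.2
```

```bash
python3 -c "
from look import *
look('a6',(400,205,60,60),(395,130,60,60),1)
plan((410.4,-254.7,61),6.5)
"
```

```text
clk 4.67 tcp [ 410.7 -255.    42.8] rpy [ 1.7997e+02 -4.0000e-02  6.5100e+00] w 6.5 F [-0.1  0.3  5.4] q7 -0.84
units [-0.01  -0.012 -0.729] twist 0.002
```

View pics/a6.png

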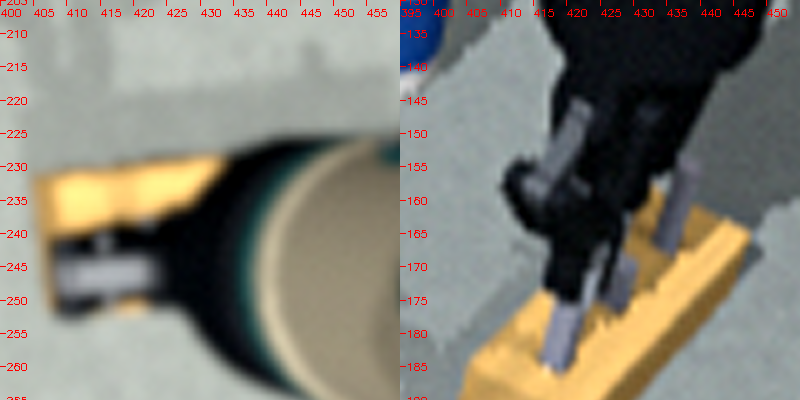

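servo_tool(
  commands=[0,0,0,0,0.5,0,0,0,0,0.5,0,0,0,0,0.5,0,0,0,0,0.5,0,0,0.25,0,0.5,0,0,0.45,0,0.5,0,0,0.45,0,0.5,0,0,0.45,0,0.5],
)

```text
clock: 5.33
eef_pos: [409.9, -254.5, 30.6]
tool_rot: [-3.141, 0.001, 0.114]
force: [0.2, 0.6, -0.0]
width: 42.4
```

```bash
python3 -c "
from look import *
look('a7',(400,205,60,60),(400,140,40,50),1)
plan((410.4,-254.7,61),6.5)
"
```

```text
clk 5.43 tcp [ 410.3 -254.7   31. ] rpy [-1.7999e+02  2.0000e-02  6.5100e+00] w 42.7 F [-0.9 -0.5  0.3] q7 -0.84
units [ 0.004  0.    -1.198] twist 0.002
```

View pics/a7.png

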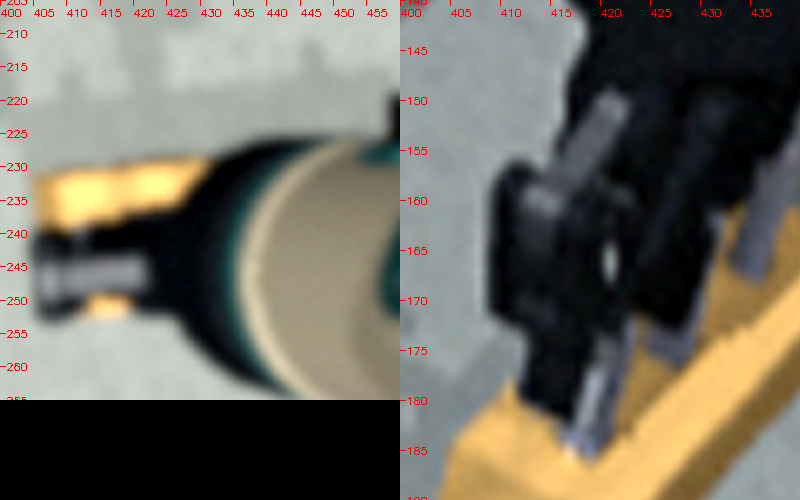

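servo_tool(
  commands=[0,0,0,0,1,0,0,0,0,1,0,0,0,0,1,0,0,0,0,1,0,0,0,0,1,0,0,0,0,1],
)

```text
clock: 5.93
eef_pos: [410.6, -254.9, 31.5]
tool_rot: [3.141, -0.001, 0.114]
force: [-0.2, 1.2, 4.1]
width: 8.0
```

```bash
python3 -c "
from look import *
look('a8',(400,205,60,60),(400,140,40,50),1)
plan((410.4,-254.7,150),6.5)
"
```

```text
clk 6.03 tcp [ 410.6 -254.9   31.5] rpy [ 1.7998e+02 -3.0000e-02  6.5100e+00] w 8.0 F [-0.3 -1.5  5.4] q7 -0.84
units [-0.005 -0.008 -4.74 ] twist 0.002
```

View pics/a8.png

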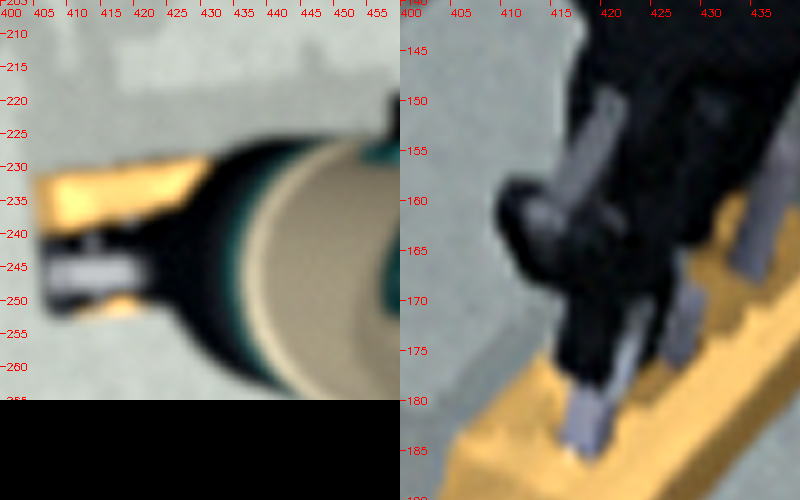

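servo_tool(
  commands=[0,0,-0.2,0,1,0,0,-0.6,0,1,0,0,-1.2,0,1,0,0,-2.0,0,1,0,0,-3.0,0,1,0,0,-4.0,0,1,0,0,-4.6,0,1,0,0,-4.8,0,1,0,0,-4.8,0,1],
)

```text
clock: 6.78
eef_pos: [411.1, -255.1, 152.7]
tool_rot: [3.14, -0.003, 0.114]
force: [-0.6, -0.7, -0.7]
width: 8.1
```

```bash
python3 -c "
from look import *
look('a9',(400,205,80,80),(400,110,64,80),2)
plan((410.4,-254.7,150),6.5)
"
```

```text
clk 6.98 tcp [ 409.5 -254.2  150.1] rpy [-1.7992e+02  1.2000e-01  6.5200e+00] w 8.4 F [ 0.8  0.1 -1.6] q7 -0.87
units [0.033 0.023 0.006] twist 0.003
```

View pics/a9.png

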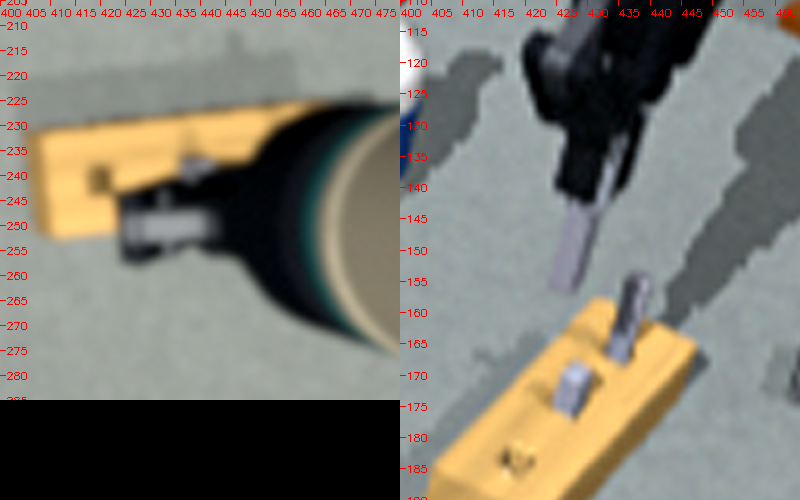

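```bash
python3 -c "
from look import *
for z in(125,130.5,140,160,175): print(z,proj('side',(410.0,-254.5,z)).round(1))
s=np.load('pics/a9_side.npy');
cv2.imwrite('pics/a9b.png',crop(s,418,136,24,24,500,500,2))
"
```

```text
125 [425.6 157.7]
130.5 [426.1 156. ]
140 [426.9 153. ]
160 [428.7 146.6]
175 [430.  141.6]
```

View pics/a9b.png

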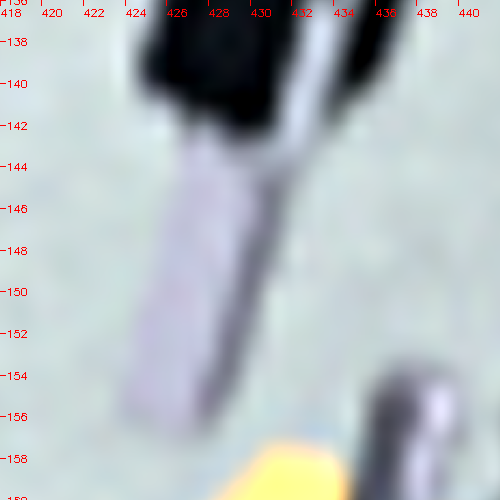

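```bash
python3 -c "
from look import *
plan((558.1,-34.8,148),-29)
"
```

```text
clk 6.98 tcp [ 409.5 -254.2  150.1] rpy [-1.7992e+02  1.2000e-01  6.5200e+00] w 8.4 F [ 0.8  0.1 -1.6] q7 -0.87
units [ 6.901 -8.046  0.083] twist 5.919
```

servo_tool(
  commands=[0.8,-0.95,0.05,0.7,1,1.9,-2.2,0.1,1.7,1,3.1,-3.7,0.1,2.8,1,4.4,-5.2,0.1,3.9,1,5.6,-6.6,0.1,4.9,1,6.5,-7.6,0.1,5.6,1,6.87,-8.07,0.1,5.92,1,6.87,-8.07,0.1,5.92,1,6.87,-8.07,0.1,5.92,1,6.87,-8.07,0.1,5.92,1],
)

```text
clock: 7.82
eef_pos: [556.8, -35.8, 147.6]
tool_rot: [3.139, 0.002, -0.506]
force: [-0.5, -0.5, -1.7]
width: 8.3
```

```bash
python3 -c "
from look import *
look('b1',(300,140,80,80),(296,130,48,75),3)
plan((558.1,-34.8,130),-29)
"
```

```text
clk 8.12 tcp [557.8 -36.  148.9] rpy [180.    -0.   -29.12] w 8.2 F [ 0.8  0.4 -1. ] q7 -1.82
units [-0.012 -0.048  0.754] twist -0.02
```

View pics/b1.png

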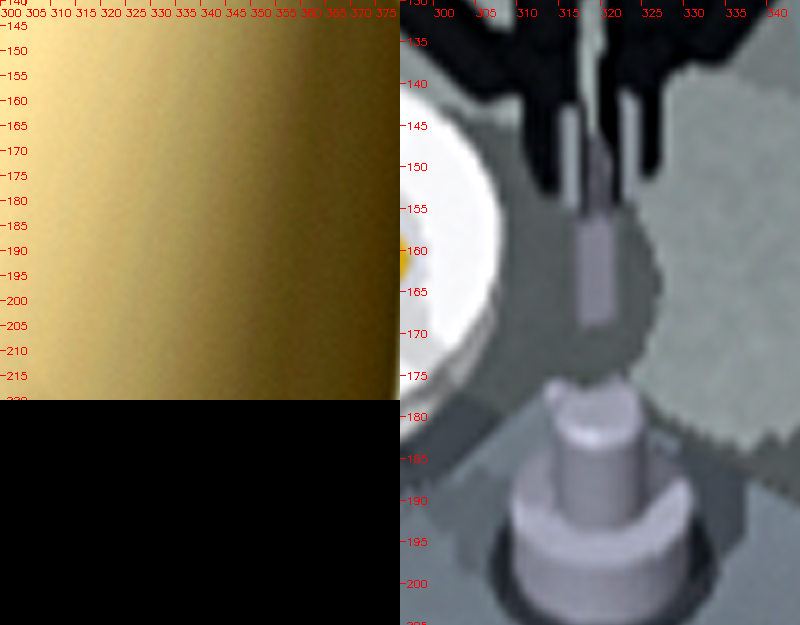

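```bash
python3 -c "
from look import *
print('key pred',proj('side',(557.8,-35.6,129.4)),proj('side',(557.8,-35.6,150)))
c=np.array([546.2,-28.2]);
for psi in(-25,-29,-33):
  e=np.array([np.cos(np.radians(psi)),np.sin(np.radians(psi))]);f=np.array([-e[1],e[0]])
  print(psi,[proj('side',(*(c+8*e+k*f),106)).round(1) for k in(-7.2,0,7.2)],[proj('side',(*(c+12.2*e+k*f),106)).round(1) for k in(-7.2,7.2)],proj('side',(*(c+13.6*e),106)).round(1))
s=np.load('pics/b1_side.npy').mean(2)
for v in range(158,168,2): print(v,s[v,312:327].astype(int))
for v in range(173,181): print(v,s[v,310:330].astype(int))
for v in(187,189,191): print(v,s[v,308:334].astype(int))
cv2.imwrite('pics/b1b.png',crop(s,306,164,28,28,560,560,2))
"
```

```text
key pred [318.95940518 168.00647837] [318.88030421 161.5247982 ]
-25 [array([321.9, 176.2]), array([319. , 176.8]), array([316.2, 177.5])] [array([321.4, 175. ]), array([315.7, 176.3])] [318.3 175.3]
-29 [array([322.2, 176.3]), array([319.3, 176.8]), array([316.4, 177.3])] [array([321.7, 175.1]), array([316. , 176.1])] [318.7 175.2]
-33 [array([322.4, 176.4]), array([319.5, 176.7]), array([316.5, 177.1])] [array([322.1, 175.2]), array([316.3, 175.9])] [319.1 175.1]
158 [ 93  93  93  94  90 101 120 122 123 120 100  88  86  94 125]
160 [ 93  94  93  92  92 102 119 121 122 120 101  90  89  88  93]
162 [ 93  93  93  92  91 101 118 120 121 119  99  89  92  89  92]
164 [ 95  94  94  91  90 100 118 120 122 120 102  90  92  92  92]
166 [ 95  94  94  91  93  99 119 121 122 121 103  91  92  92  93]
173 [ 92  91  92  92  91  91  92  93  93  93  93  93  91  91  93 115 130 130
 130 129]
174 [ 91  92  91  91  91  91  91  91  92  92  92  92  92  94 117 131 129 132
 132 131]
175 [ 92  92  91  91  92  97  89  90  87  89  91 101 110  98 130 132 127 132
 132 131]
176 [ 92  92  91  99 128 132 115 104  86  95 105 117 128 123 127 128 129 130
 132 132]
177 [ 92  90  93 113 149 144 133 131 120 127 130 136 139 143 134 117 127 133
 133 131]
178 [ 90  93 109 120 139 133 139 142 142 142 140 141 142 145 142 107 110 132
 133 130]
179 [ 95 112 120 118 125 132 143 141 142 139 140 140 142 143 143 109  91 114
 132 133]
180 [111 120 118 117 117 140 144 140 139 138 140 141 142 144 141 115  88  91
 112 114]
187 [108 108 119 127 129 129 117 110 119 123 125 125 124 120 115 108  97  88
  98 105 104 105 101  85  83  84]
189 [ 99 107 129 130 130 131 129 112 120 124 126 125 123 120 115 109  98  85
  94 106 131 151 150 110  85  85]
191 [ 99 109 151 145 141 142 131 118 118 123 125 126 125 122 116 108  96  92
 127 147 146 147 147 106  85  84]
```

View pics/b1b.png

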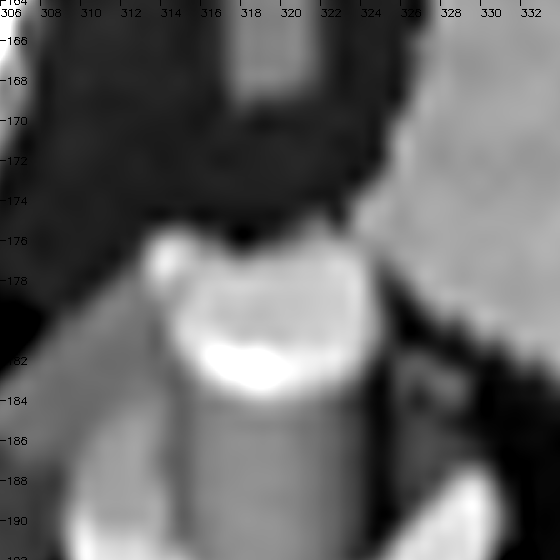

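servo_tool(
  commands=[0.04,-0.09,0,-0.15,1,0.04,-0.09,0.2,-0.15,1,0.04,-0.09,0.4,-0.15,1,0.04,-0.09,0.6,-0.15,1,0.04,-0.09,0.7,-0.15,1,0.04,-0.09,0.7,-0.15,1],
)

```text
clock: 8.62
eef_pos: [559.4, -33.3, 130.2]
tool_rot: [3.141, 0.002, -0.491]
force: [0.1, -0.4, -0.2]
width: 7.8
```

```bash
cat > k.py <<'E'
from look import *
import sys
tag=sys.argv[1]
look(tag,(300,140,80,80),(304,148,32,44),3)
plan((558.1,-34.8,121),-28)
s=np.load(f'pics/{tag}_side.npy')
cv2.imwrite(f'pics/{tag}.png',crop(s,304,155,32,36,640,720,2)[:600])
E
python3 k.py b2
```

```text
clk 8.92 tcp [560.3 -33.3 131.4] rpy [-1.7999e+02 -2.0000e-02 -2.8110e+01] w 8.0 F [-0.2 -0.7 -0.9] q7 -1.8
units [-0.05   0.093  0.417] twist -0.018
```

View pics/b2.png

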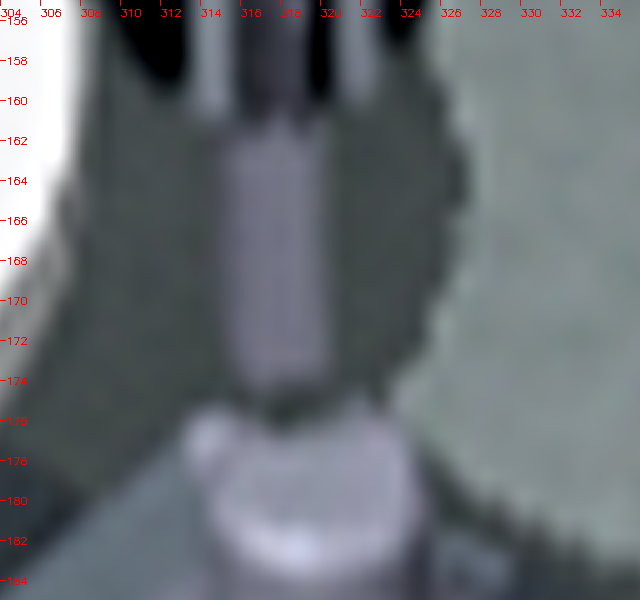

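servo_tool(
  commands=[0,0.005,0.1,0,1,0,0.005,0.2,0,1,0,0.005,0.3,0,1,0,0.005,0.4,0,1,0,0.005,0.4,0,1,0,0.005,0.4,0,1],
)

```text
clock: 9.42
eef_pos: [559.8, -34.1, 121.0]
tool_rot: [3.141, 0.0, -0.491]
force: [-1.2, -2.4, -0.5]
width: 8.2
```

```bash
python3 k.py b3
```

```text
clk 9.72 tcp [559.8 -33.8 121.2] rpy [ 1.7997e+02  1.0000e-02 -2.8120e+01] w 7.9 F [-1.6 -1.9 -0.5] q7 -1.79
units [-0.042  0.068  0.008] twist -0.02
```

View pics/b3.png

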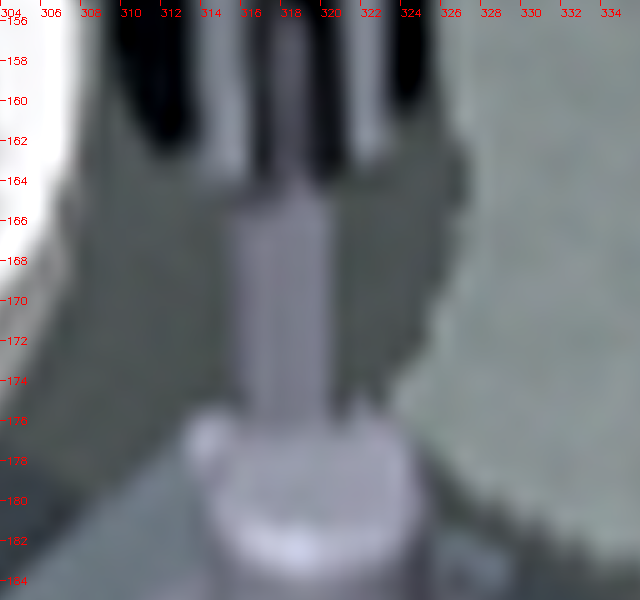

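servo_tool(
  commands=[0,0.02,0.2,0,1,0,0.02,0.4,0,1,0,0.02,0.6,0,1,0,0.02,0.6,0,1],
)

```text
clock: 10.05
eef_pos: [559.5, -34.3, 105.1]
tool_rot: [3.141, 0.0, -0.491]
force: [-0.1, -3.4, -3.0]
width: 8.0
```

servo_tool(
  commands=[0,0.03,0,0,1,0,0.03,0.2,0,1,0,0.03,0.4,0,1,0,0.03,0.5,0,1,0,0.03,0.5,0,1],
)

```text
clock: 10.47
eef_pos: [559.5, -34.6, 93.1]
tool_rot: [3.141, 0.0, -0.491]
force: [1.1, -3.0, -3.3]
width: 7.9
```

```bash
python3 k.py b4
```

```text
clk 10.77 tcp [559.5 -34.6  93.7] rpy [ 1.80e+02 -1.00e-02 -2.81e+01] w 8.0 F [ 0.9 -3.6 -3. ] q7 -1.78
units [-0.046  0.034 -1.094] twist -0.017
```

View pics/b4.png

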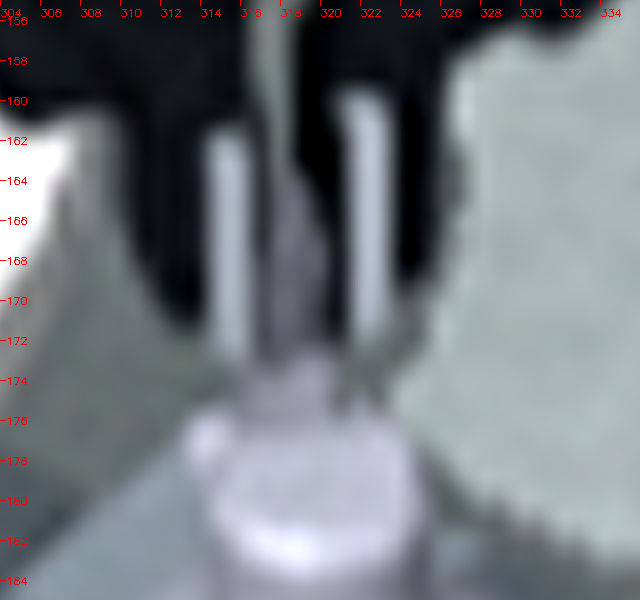

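servo_tool(
  commands=[0.03,0.03,0,0,1,0.03,0.03,0,0,1,0.03,0.03,0,0,1],
)

```text
clock: 11.02
eef_pos: [559.7, -34.9, 93.8]
tool_rot: [-3.141, 0.001, -0.49]
force: [-0.2, -1.3, -1.8]
width: 8.2
```

```bash
cat > f.py <<'E'
from h import *
from cell import ctrl
from scipy.spatial.transform import Rotation as R
s=ctrl.read_state();Rm=R.from_euler("xyz",s["tool_rot"]).as_matrix()
print(s["clock"],s["eef_pos"].round(2),"Ftool",(Rm.T@s["force"]).round(2),"Mtool",(Rm.T@s["torque"]).round(3),"w",round(s["width"],1), np.degrees(s["tool_rot"][2]).round(2))
E
python3 f.py
```

```text
11.0167 [559.67 -34.86  93.83] Ftool [0.44 1.22 1.77] Mtool [-0.215  0.143 -0.02 ] w 8.2 -28.08
```

servo_tool(
  commands=[0,0.005,0.1,0,1,0,0.005,0.2,0,1,0,0.005,0.28,0,1,0,0.005,0.28,0,1,0,0.005,0.28,0,1],
)

```text
clock: 11.43
eef_pos: [559.6, -35.3, 86.5]
tool_rot: [-3.141, 0.001, -0.49]
force: [0.7, -0.1, -0.4]
width: 7.7
```

```bash
python3 f.py; python3 k.py b5
```

```text
11.4333 [559.56 -35.34  86.48] Ftool [ 0.69 -0.27  0.43] Mtool [ 0.037 -0.03  -0.034] w 7.7 -28.1
clk 11.73 tcp [559.7 -35.7  86.8] rpy [-179.99   -0.    -28.11] w 8.0 F [-0.6 -0.9 -0.6] q7 -1.77
units [-7.400e-02  1.000e-03 -1.368e+00] twist -0.018
```

View pics/b5.png

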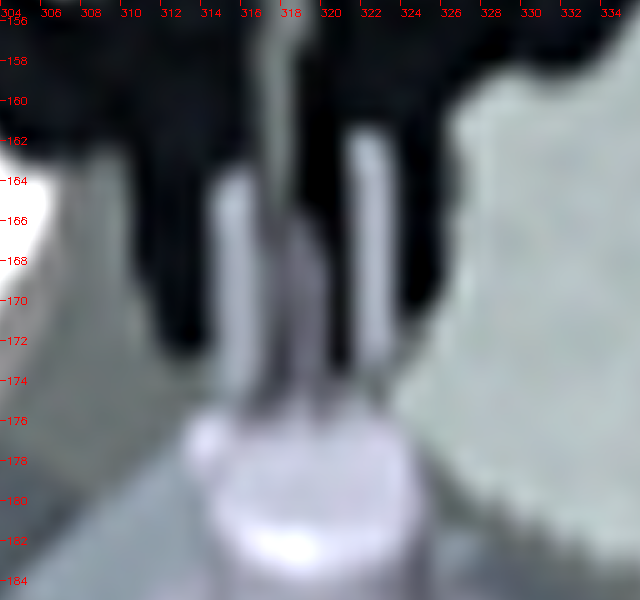

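servo_tool(
  commands=[-0.06,0,0.03,0,1,-0.06,0,0.03,0,1,-0.06,0,0.03,0,1],
)

```text
clock: 11.98
eef_pos: [559.3, -35.4, 86.2]
tool_rot: [-3.141, -0.002, -0.491]
force: [2.0, -1.0, -0.6]
width: 7.9
```

```bash
python3 f.py
```

```text
11.9833 [559.29 -35.39  86.24] Ftool [ 2.24 -0.01  0.63] Mtool [-0.01   0.571 -0.03 ] w 7.9 -28.12
```

servo_tool(
  commands=[0.07,0,0,0,1,0.07,0,0,0,1,0.07,0,0,0,1],
)

```text
clock: 12.23
eef_pos: [559.4, -35.6, 85.8]
tool_rot: [3.141, 0.001, -0.491]
force: [0.4, -0.3, -0.1]
width: 8.4
```

```bash
python3 f.py
```

```text
12.2333 [559.39 -35.59  85.78] Ftool [0.44 0.08 0.15] Mtool [ 0.01   0.026 -0.018] w 8.4 -28.1
```

servo_tool(
  commands=[0.01,0,0.05,0,1,0.01,0,0.1,0,1,0.01,0,0.1,0,1],
)

```text
clock: 12.48
eef_pos: [559.7, -35.8, 83.1]
tool_rot: [3.141, 0.001, -0.49]
force: [0.0, 0.7, -1.3]
width: 8.0
```

```bash
python3 f.py
```

```text
12.4833 [559.7  -35.75  83.09] Ftool [-0.33 -0.63  1.25] Mtool [ 0.009 -0.046  0.004] w 8.0 -28.1
```

servo_tool(
  commands=[0,0,0.05,0,1,0,0,0.08,0,1,0,0,0.08,0,1],
)

```text
clock: 12.73
eef_pos: [559.9, -35.9, 81.3]
tool_rot: [3.141, 0.0, -0.491]
force: [0.4, 0.5, -1.1]
width: 7.8
```

```bash
python3 f.py;python3 k.py b6
```

```text
12.7333 [559.91 -35.87  81.25] Ftool [ 0.1  -0.63  1.09] Mtool [-0.037  0.009 -0.01 ] w 7.8 -28.11
clk 13.03 tcp [560.2 -35.9  81.5] rpy [-1.800e+02 -1.000e-02 -2.811e+01] w 8.0 F [ 0.7  0.4 -0.6] q7 -1.77
units [-9.500e-02 -1.000e-03 -1.579e+00] twist -0.018
```

View pics/b6.png

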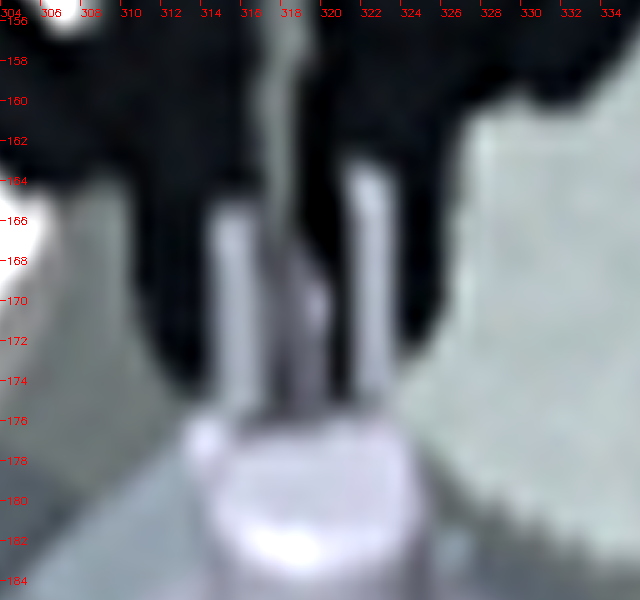

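servo_tool(
  commands=[0,0,0,0,0.7,0,0,0,0,0.7,0,0,0,0,0.7,0,0,0,0,0.7,0,0,0,0,0.7],
)

```text
clock: 13.45
eef_pos: [560.2, -35.9, 81.5]
tool_rot: [-3.142, -0.0, -0.491]
force: [0.7, 0.4, -0.7]
width: 25.8
```

```bash
python3 f.py;python3 k.py b7
```

```text
13.45 [560.21 -35.92  81.52] Ftool [ 0.4  -0.69  0.71] Mtool [-0.037 -0.029 -0.021] w 25.8 -28.1
clk 13.75 tcp [560.2 -35.9  81.5] rpy [-180.     -0.    -28.11] w 25.8 F [-0.8  0.1 -0. ] q7 -1.77
units [-9.400e-02 -1.000e-03 -1.581e+00] twist -0.018
```

View pics/b7.png

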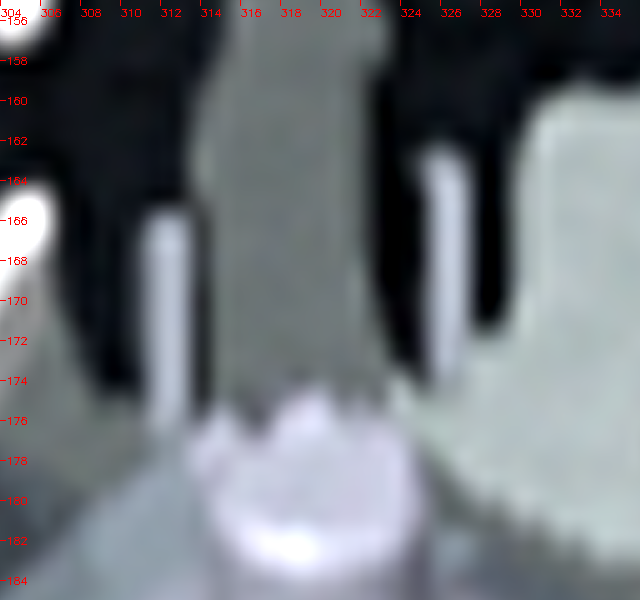

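servo_tool(
  commands=[0,0,-0.3,0,0.7,0,0,-1.2,0,0.5,0,0,-2.4,0,0.3,0,0,-3.2,0,0.2,0,0,-3.2,0,0,0,0,-3.2,0,0],
)

```text
clock: 14.25
eef_pos: [561.1, -35.9, 163.0]
tool_rot: [-3.14, -0.003, -0.49]
force: [-0.6, -0.6, -0.9]
width: 84.0
```

```bash
python3 f.py;python3 -c "
from h import *
plan((443.3,250.4,130),-7)"
```

```text
14.25 [561.09 -35.9  163.05] Ftool [-0.22  0.78  0.88] Mtool [ 0.009 -0.08   0.043] w 84.0 -28.1
clk 14.25 tcp [561.1 -35.9 163. ] rpy [-1.7991e+02 -1.5000e-01 -2.8100e+01] w 84.0 F [-0.6 -0.6 -0.9] q7 -1.81
units [-9.553 -7.881  1.309] twist -3.516
```

servo_tool(
  commands=[-1,-0.8,0,-0.4,0,-2.3,-1.9,0.2,-1,0,-3.8,-3.1,0.5,-1.6,0,-5.3,-4.3,0.7,-2.2,0,-6.8,-5.5,0.9,-2.7,0,-8.2,-6.7,0.9,-3.2,0,-9.2,-7.5,0.9,-3.5,0,-9.53,-7.86,0.9,-3.5,0,-9.53,-7.86,0.9,-3.5,0,-9.53,-7.86,0.9,-3.5,0],
)

```text
clock: 15.08
eef_pos: [440.9, 251.1, 138.0]
tool_rot: [3.141, 0.002, -0.119]
force: [0.5, 0.1, 0.0]
width: 85.1
```

```bash
python3 -c "
from look import *
look('c1',(306,162,40,45),(302,166,40,45),4)
plan((443.3,250.4,130),-7)"
```

```text
clk 15.48 tcp [443.  248.6 139. ] rpy [ 1.7999e+02 -1.0000e-02 -7.2200e+00] w 85.4 F [-0.1  0.5  0.6] q7 -2.07
units [ 0.003 -0.072  0.359] twist -0.036
```

View pics/c1.png

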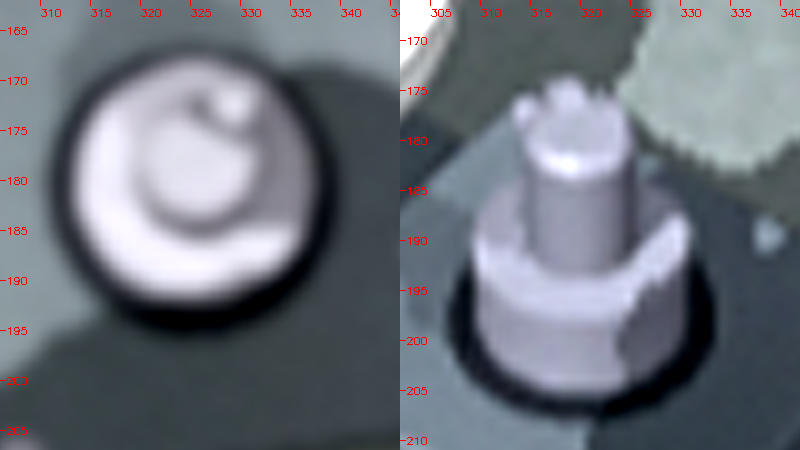

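```bash
python3 -c "
from look import *
t=np.load('pics/c1_top.npy').mean(2);s=np.load('pics/c1_side.npy').mean(2)
print(t[168:178,323:336].astype(int));print(s[172:180,312:328].astype(int))
print(onz('top',329.6,172.6,104),onz('side',318.8,175.5,104),tri((318.8,175.5),(329.6,172.6)))
print(proj('top',(558.2,-34.6,104)),proj('side',(558.2,-34.6,104)))
cv2.imwrite('pics/c1b.png',np.hstack([crop(t,320,166,16,16,400,400,2),crop(s,310,170,16,16,400,400,2)]))
"
```

```text
[[118 125 128 128 125 118 109 104 103 107 116 125 125]
 [142 149 152 152 147 139 130 121 112 103 102 107 107]
 [157 159 159 158 157 155 150 145 135 118 101  91  90]
 [159 157 153 151 155 163 165 162 151 133 113  94  84]
 [156 151 142 137 150 166 175 171 156 136 122 106  90]
 [155 152 141 132 144 162 173 170 151 132 125 117 101]
 [163 162 154 143 142 150 159 156 139 126 126 124 113]
 [172 172 169 161 153 148 146 140 129 123 125 127 122]
 [175 176 175 173 168 161 153 143 135 127 125 129 126]
 [176 176 176 175 175 172 168 160 148 133 127 129 130]]
[[ 97  99  97  97  99  99  97  97 100  99  99  98  95 102 139 137]
 [ 98  98  97  97  97  98  98 100  99  98  98  97 100 122 139 139]
 [ 98  97  96  97 102 115 125 133 116  97  97  99 125 140 138 140]
 [ 98  96  96 103 102 137 151 156 145 108 116 103 139 140 137 139]
 [ 97 103 135 138 123 139 157 160 158 135 135 131 136 137 136 138]
 [ 99 120 159 153 140 142 154 155 153 149 146 151 142 125 136 140]
 [116 127 148 142 146 148 150 149 147 150 151 153 151 114 116 140]
 [127 126 133 140 150 149 149 147 148 149 151 151 152 116  97 120]]
[558.75701486 -36.16050024 104.        ] [558.71062929 -35.60355536 104.        ] (array([558.95202457, -36.059844  , 103.50577742]), np.float64(0.3559100490258103))
[328.88020313 172.84375026] [318.63729108 175.80566104]
```

View pics/c1b.png

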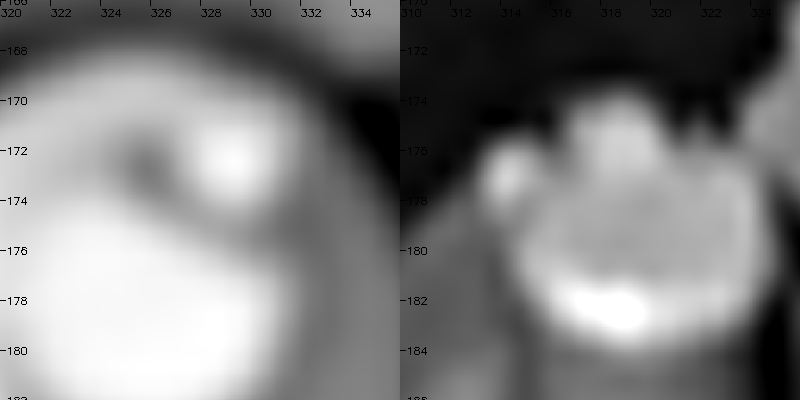

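```bash
python3 -c "
from look import *
from scipy.ndimage import map_coordinates as mc
for n,c in(('top',(443.2,250.2)),('side',(443.7,250.5))):
  im=np.load(f'pics/{n}m.npy').mean(2);print(n)
  tot=[]
  A=np.arange(-110,20,2)
  for a in A:
    R=np.arange(10,24,.5)
    uv=np.array([proj(n,(c[0]+r*np.cos(np.radians(a)),c[1]+r*np.sin(np.radians(a)),40)) for r in R])
    p=mc(im,[uv[:,1],uv[:,0]],order=3);tot.append(p[13:19].mean())
    if a%10==0: print(a,p[::2].astype(int))
  tot=np.array(tot);w=np.clip(np.median(tot)-tot,0,None)
  w[(A<-85)|(A>-5)]=0
  print('angle',(w*A).sum()/w.sum(), dict(zip(A.tolist(),tot.astype(int).tolist())))
"
```

```text
top
-110 [ 87  95 110 130 153 174 192 205 213 217 219 219 217 211]
-100 [ 87  96 112 132 155 177 194 207 214 217 218 217 214 207]
-90 [ 86  96 113 134 158 180 198 210 217 220 221 221 219 214]
-80 [ 86  95 111 133 157 180 198 210 218 221 222 222 219 214]
-70 [ 84  90 102 119 138 158 176 189 199 207 213 216 216 211]
-60 [ 83  85  89  96 105 115 126 138 150 163 177 189 197 200]
-50 [ 83  83  83  83  84  87  92 102 117 136 156 175 188 193]
-40 [ 83  82  82  83  84  88  94 106 121 140 160 178 189 193]
-30 [ 83  84  87  93 101 112 124 138 153 168 181 191 196 194]
-20 [ 85  90  98 111 129 148 167 183 196 205 211 214 212 206]
-10 [ 88  96 109 126 147 169 187 202 212 217 219 219 217 214]
0 [ 91 101 114 133 154 174 191 204 212 216 218 218 218 217]
10 [ 93 102 116 135 156 176 193 205 213 216 218 218 218 217]
angle -44.732917554701416 {-110: 210, -108: 210, -106: 210, -104: 210, -102: 211, -100: 211, -98: 211, -96: 212, -94: 212, -92: 213, -90: 214, -88: 215, -86: 215, -84: 215, -82: 215, -80: 215, -78: 213, -76: 211, -74: 207, -72: 202, -70: 196, -68: 188, -66: 179, -64: 169, -62: 158, -60: 147
[... 1143 characters left out ...]
26 145 162 169 170 169 169 170 171 172]
angle -40.42717295036646 {-110: 171, -108: 170, -106: 169, -104: 169, -102: 169, -100: 170, -98: 171, -96: 173, -94: 175, -92: 176, -90: 176, -88: 176, -86: 176, -84: 175, -82: 175, -80: 174, -78: 175, -76: 175, -74: 176, -72: 175, -70: 173, -68: 168, -66: 160, -64: 152, -62: 146, -60: 142, -58: 141, -56: 142, -54: 145, -52: 148, -50: 149, -48: 148, -46: 145, -44: 140, -42: 133, -40: 126, -38: 118, -36: 110, -34: 103, -32: 98, -30: 99, -28: 109, -26: 127, -24: 149, -22: 167, -20: 177, -18: 179, -16: 178, -14: 176, -12: 174, -10: 173, -8: 172, -6: 171, -4: 170, -2: 171, 0: 171, 2: 171, 4: 171, 6: 170, 8: 169, 10: 169, 12: 169, 14: 169, 16: 169, 18: 170}
```

```bash
python3 -c "
from look import *
look('c2',(185,195,60,60),(220,230,80,90),1)
plan((443.6,250.7,30),-7.2)"
```

```text
clk 15.58 tcp [442.8 249.1 139. ] rpy [180.    -0.    -7.17] w 85.4 F [-0.1  0.7  0. ] q7 -2.07
units [ 0.022 -0.068  4.361] twist 0.004
```

View pics/c2.png

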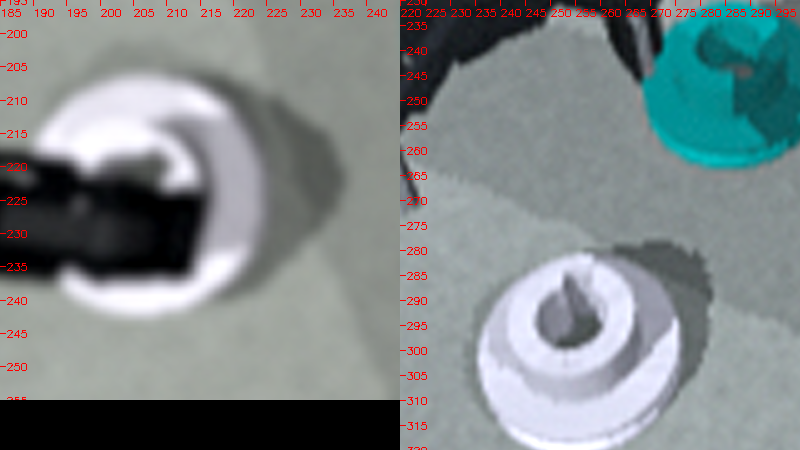

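servo_tool(
  commands=[0.02,-0.07,1.2,0,0,0.02,-0.07,2.5,0,0,0.02,-0.07,3.6,0,0,0.02,-0.07,4.2,0,0,0.02,-0.07,4.36,0,0,0.02,-0.07,4.36,0,0,0.02,-0.07,4.36,0,0],
)

```text
clock: 16.17
eef_pos: [443.9, 251.4, 30.6]
tool_rot: [-3.141, -0.001, -0.124]
force: [-0.1, 0.2, 0.6]
width: 85.2
```

```bash
python3 -c "
from look import *
look('c3',(175,190,60,60),(220,230,80,90),2)
plan((443.6,250.7,30),-7.2)"
```

```text
clk 16.37 tcp [444.1 251.9  31.2] rpy [-1.7991e+02 -1.1000e-01 -7.1000e+00] w 85.3 F [-0.1  0.3 -0.2] q7 -2.01
units [-0.014  0.049  0.046] twist 0.017
```

View pics/c3.png

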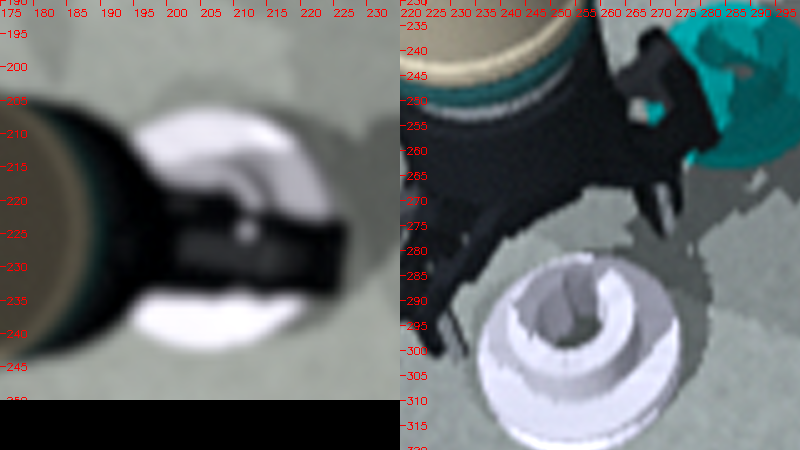

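```bash
python3 -c "
from look import *
for z in(30,45,55,65,75): print(z,proj('side',(449.5,296,z)).round(1),proj('side',(438.5,206,z)).round(1))
"
```

```text
30 [234.7 307.9] [273.4 284.2]
45 [233.4 304.5] [272.7 280.7]
55 [232.4 302.2] [272.2 278.2]
65 [231.5 299.8] [271.7 275.7]
75 [230.5 297.4] [271.2 273.2]
```

servo_tool(
  commands=[-0.01,0.04,0.4,0,0,-0.01,0.04,0.8,0,0,-0.01,0.04,1.1,0,0,-0.01,0.04,1.22,0,0,-0.01,0.04,1.22,0,0,-0.01,0.04,1.22,0,0],
)

```text
clock: 16.87
eef_pos: [442.7, 250.2, -1.0]
tool_rot: [3.141, 0.001, -0.124]
force: [0.6, -0.5, 0.4]
width: 85.2
```

```bash
python3 -c "
from look import *
look('c4',(175,190,60,60),(220,230,80,90),2)
plan((443.6,250.7,0),-7.2)"
```

```text
clk 17.07 tcp [ 4.431e+02  2.505e+02 -3.000e-01] rpy [-1.7998e+02 -3.0000e-02 -7.1100e+00] w 85.6 F [-0.5  0.1 -0.3] q7 -2.0
units [ 0.017 -0.011 -0.011] twist 0.016
```

View pics/c4.png

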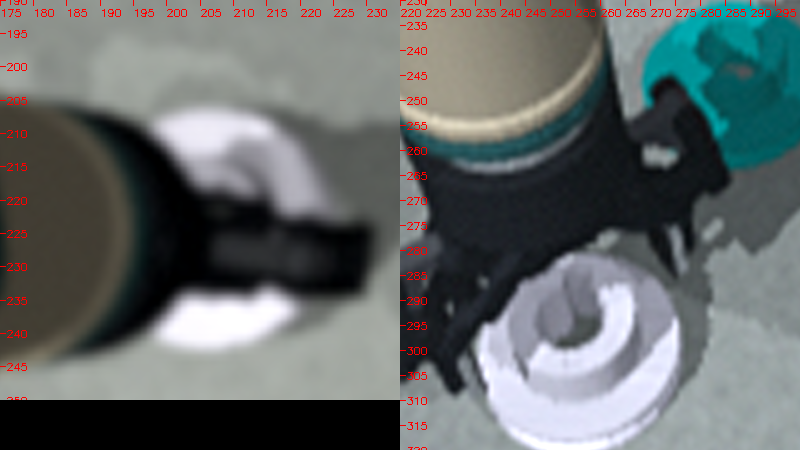

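servo_tool(
  commands=[0,0,0,0,1,0,0,0,0,1,0,0,0,0,1,0,0,0,0,1,0,0,0,0,1,0,0,0,0,1],
)

```text
clock: 17.57
eef_pos: [443.0, 250.4, 0.2]
tool_rot: [-3.141, -0.0, -0.124]
force: [-0.4, -1.2, 6.4]
width: 49.8
```

```bash
python3 -c "
from look import *
look('c5',(175,190,60,60),(220,240,70,85),2)
plan((443.6,250.7,0),-7.2)"
```

```text
clk 17.77 tcp [4.430e+02 2.505e+02 2.000e-01] rpy [-1.7997e+02 -2.0000e-02 -7.1000e+00] w 49.5 F [-0.6 -0.9  6.9] q7 -2.0
units [ 0.022 -0.012  0.008] twist 0.016
```

View pics/c5.png

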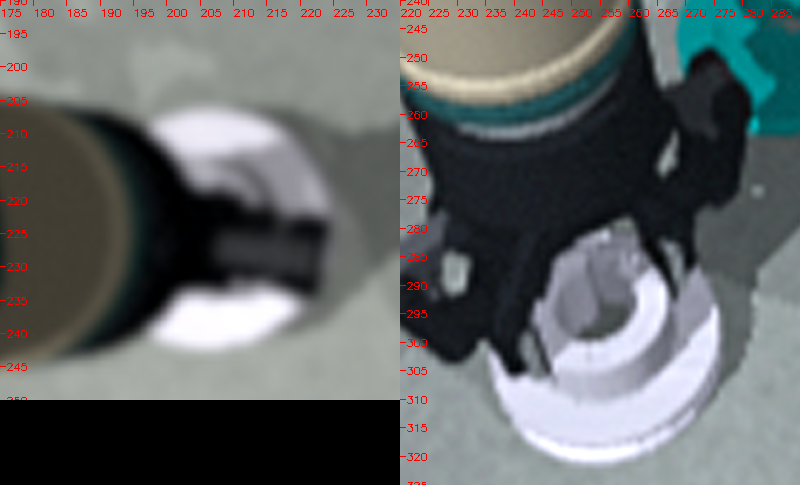

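servo_tool(
  commands=[0,0,-0.1,0,1,0,0,-0.4,0,1,0,0,-1,0,1,0,0,-2,0,1,0,0,-3,0,1,0,0,-4,0,1,0,0,-5,0,1,0,0,-5.4,0,1,0,0,-5.4,0,1,0,0,-5.4,0,1],
)

```text
clock: 18.6
eef_pos: [442.5, 250.4, 134.3]
tool_rot: [-3.141, 0.0, -0.124]
force: [0.4, -0.2, -4.0]
width: 49.1
```

```bash
python3 -c "
from look import *
look('c6',(175,190,60,60),(190,200,90,100),1)
plan((546.8,-28.3,130),8.4)"
```

```text
clk 18.7 tcp [441.7 249.8 133.1] rpy [ 1.799e+02  1.300e-01 -7.100e+00] w 49.5 F [-0.6  0.1 -3.8] q7 -2.06
units [ 5.547 10.52   0.128] twist -2.583
```

View pics/c6.png

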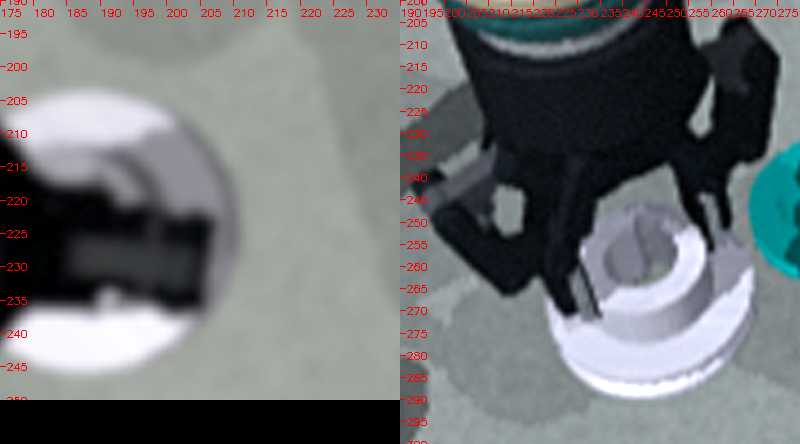

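servo_tool(
  commands=[0.4,0.8,0,-0.2,1,1.1,2.1,0.1,-0.5,1,1.9,3.6,0.2,-0.9,1,2.7,5.2,0.2,-1.3,1,3.5,6.7,0.2,-1.7,1,4.3,8.2,0.2,-2.1,1,5,9.5,0.2,-2.4,1,5.4,10.3,0.2,-2.58,1,5.5,10.55,0.2,-2.58,1,5.5,10.55,0.2,-2.58,1],
)

```text
clock: 19.53
eef_pos: [546.0, -31.7, 127.8]
tool_rot: [3.141, 0.003, 0.141]
force: [0.3, 0.1, -2.4]
width: 49.4
```

servo_tool(
  commands=[0,0,0,0,1,0,0,0,0,1],
)

```text
clock: 19.7
eef_pos: [545.6, -26.0, 128.5]
tool_rot: [-3.14, 0.002, 0.149]
force: [-0.2, -0.5, -3.2]
width: 49.5
```

```bash
python3 -c "
from look import *
look('d1',(285,140,80,80),(280,130,80,85),3)
plan((546.8,-28.3,110),8.4)"
```

```text
clk 20.0 tcp [546.6 -27.4 129.5] rpy [-1.7999e+02 -1.0000e-02  8.4700e+00] w 49.1 F [-0.3 -0.2 -3.1] q7 -1.33
units [0.001 0.038 0.782] twist 0.011
```

View pics/d1.png

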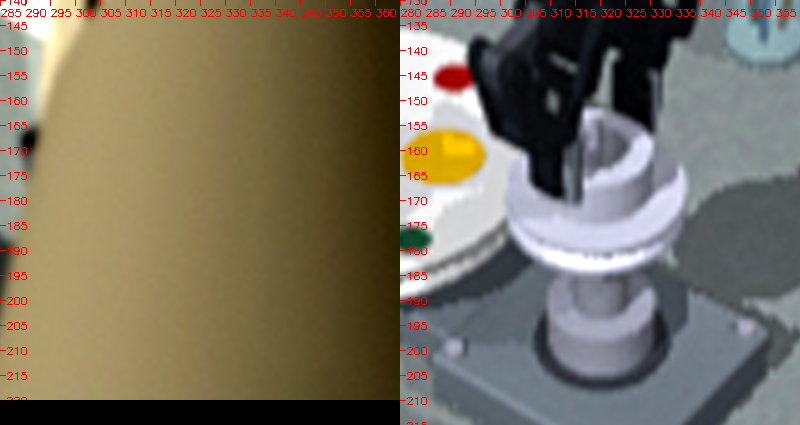

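```bash
python3 -c "
from look import *
s=np.load('pics/d1_side.npy').mean(2)
a=np.linspace(0,2*np.pi,720)
def sil(c,z0):
  P=np.array([proj('side',(c[0]+42*np.cos(t),c[1]+42*np.sin(t),z)) for z in(z0,z0+16) for t in a]);return P[:,0].min(),P[:,0].max(),P[:,1].max()
for c in((546.8,-28.5),(548.8,-30.3),(546.8,-27)): print(c,np.round(sil(c,129.3),2))
print(s[166,296:308].astype(int),s[168,296:308].astype(int));print(s[165,330:342].astype(int),s[168,330:342].astype(int))
for u in(317,319,321,323): print(u,s[176:190,u].astype(int))
print('bore',[ (z,proj('side',(546.8,-28.5,z)).round(1)) for z in(66,106,169)])
print(s[192,305:335].astype(int));print(s[190,305:335].astype(int))
cv2.imwrite('pics/d1b.png',crop(s,296,146,48,60,480,600,4))
"
```

```text
(546.8, -28.5) [301.71 338.01 184.61]
(548.8, -30.3) [301.73 337.96 183.76]
(546.8, -27) [301.21 337.55 184.93]
[176 174 172 173 172 175 160 159 161 161  97  44] [184 173 173 173 173 170 162 162 161 163 163 133]
[102 124 125 123 121 131 180 151 127 126 126 127] [102 129 160 175 183 183 183 163 130 129 131 128]
317 [178 177 177 177 163 165 204 217 180 135 120 122 122 122]
319 [176 178 177 177 163 158 195 215 182 133 118 117 119 122]
321 [177 178 178 179 161 141 193 215 174 113  97 113 119 121]
323 [178 178 179 173 157 180 215 204 154 102  94 107 109 109]
bore [(66, array([320.1, 190.3])), (106, array([320. , 178.9])), (169, array([319.8, 159.1]))]
[101 100  99  97  93 131 132 130 131 140 137 121 121 125 124 124 120 113
 107  99 116 145 146 146 147 136  85  73  84  84]
[102 100 101  99 108 131 132 131 132 130 112 118 122 123 126 125 121 114
 108  98  84  97 131 148 150 149 115  85  84  84]
```

View pics/d1b.png

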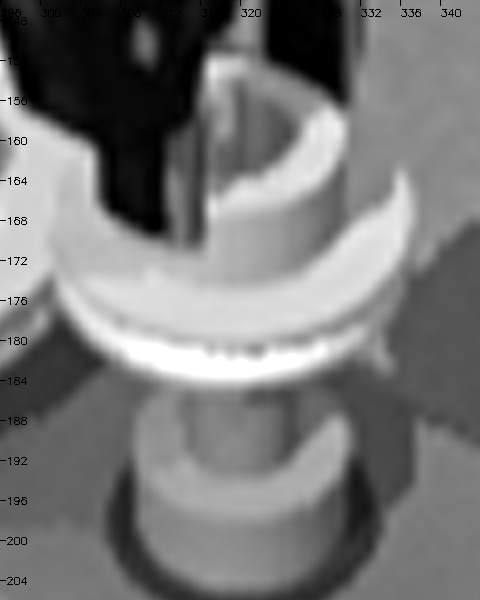

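servo_tool(
  commands=[-0.046,0.038,0.2,0,1,-0.046,0.038,0.5,0,1,-0.046,0.038,0.8,0,1,-0.046,0.038,0.84,0,1,-0.046,0.038,0.84,0,1,-0.046,0.038,0.84,0,1],
)

```text
clock: 20.5
eef_pos: [545.6, -29.6, 108.2]
tool_rot: [-3.142, 0.0, 0.146]
force: [0.8, 1.0, -3.2]
width: 49.4
```

```bash
python3 f.py; python3 -c "
from look import *
look('d2',(285,140,80,80),(290,140,60,65),3)
s=np.load('pics/d2_side.npy').mean(2)
print(s[173,296:308].astype(int),s[175,296:308].astype(int));print(s[173,330:342].astype(int),s[175,330:342].astype(int))
"; python3 f.py
```

```text
20.5 [545.63 -29.56 108.17] Ftool [ 0.9  -0.86  3.18] Mtool [-0.007 -0.032  0.021] w 49.4 8.37
[182 173 173 174 174 151 121 169 172 161 162 150] [174 175 174 155 120 104 112 161 162 159 160 162]
[102 103 121 127 159 180 184 184 145  93  91  90] [101 119 164 184 185 184 187 185 116  88  91  92]
20.8 [545.9  -29.47 108.71] Ftool [0.12 0.08 3.46] Mtool [ 0.019  0.043 -0.026] w 49.1 8.38
```

View pics/d2.png

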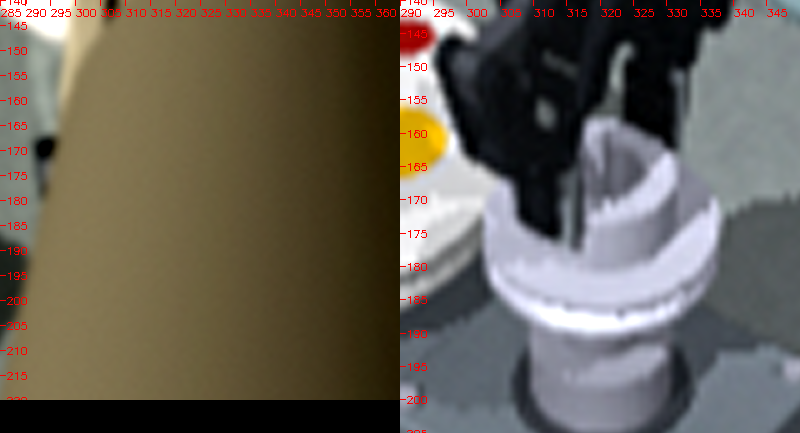

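```bash
python3 -c "
from look import *
s=np.load('pics/d2_side.npy').mean(2)
a=np.linspace(0,2*np.pi,720)
def sil(c,z0):
  P=np.array([proj('side',(c[0]+42*np.cos(t),c[1]+42*np.sin(t),z)) for z in(z0,z0+16) for t in a]);return P[:,0].min(),P[:,0].max(),P[:,1].max()
for c in((546.8,-28.5),(548.3,-29.8)): print(c,np.round(sil(c,108.5),2))
for u in(317,319,321,323): print(u,s[184:197,u].astype(int))
"
```

```text
(546.8, -28.5) [302.09 337.75 190.9 ]
(548.3, -29.8) [302.09 337.7  190.28]
317 [178 174 164 201 228 206 160 127 120 122 125 130 139]
319 [177 177 164 183 218 214 171 130 118 118 126 141 147]
321 [178 179 164 176 216 212 163 120 109 111 134 148 148]
323 [179 174 156 140 189 204 153 103  93 113 140 149 147]
```

servo_tool(
  commands=[-0.01,-0.01,0.08,0,1,-0.01,-0.01,0.16,0,1,-0.01,-0.01,0.2,0,1,-0.01,-0.01,0.2,0,1],
)

```text
clock: 21.13
eef_pos: [545.3, -29.2, 103.2]
tool_rot: [-3.142, 0.0, 0.146]
force: [-0.0, -0.5, -2.3]
width: 49.3
```

```bash
python3 f.py
```

```text
21.1333 [545.26 -29.24 103.15] Ftool [-0.11  0.47  2.35] Mtool [-0.007  0.038 -0.077] w 49.3 8.37
```

servo_tool(
  commands=[0,0,0.06,0,1,0,0,0.12,0,1,0,0,0.12,0,1],
)

```text
clock: 21.38
eef_pos: [545.7, -29.3, 100.3]
tool_rot: [3.141, -0.0, 0.146]
force: [0.9, -0.2, -4.0]
width: 49.3
```

```bash
python3 f.py
```

```text
21.3833 [545.72 -29.26 100.27] Ftool [0.85 0.31 3.98] Mtool [-0.066  0.229 -0.   ] w 49.3 8.38
```

servo_tool(
  commands=[0,0,0.08,0,1,0,0,0.16,0,1,0,0,0.2,0,1,0,0,0.2,0,1],
)

```text
clock: 21.72
eef_pos: [545.8, -29.2, 95.3]
tool_rot: [3.142, -0.001, 0.146]
force: [2.4, -0.3, -4.1]
width: 49.4
```

```bash
python3 f.py
```

```text
21.7167 [545.77 -29.21  95.3 ] Ftool [2.35 0.61 4.08] Mtool [-0.043  0.406  0.025] w 49.4 8.38
```

servo_tool(
  commands=[0.03,0.01,0.1,0,1,0.03,0.01,0.2,0,1,0.03,0.01,0.3,0,1,0.03,0.01,0.4,0,1,0.03,0.01,0.4,0,1],
)

```text
clock: 22.13
eef_pos: [546.1, -29.4, 84.9]
tool_rot: [-3.142, 0.0, 0.146]
force: [0.9, -0.0, -4.0]
width: 49.0
```

```bash
python3 f.py
```

```text
22.1333 [546.07 -29.44  84.89] Ftool [0.91 0.16 4.  ] Mtool [-0.025  0.202  0.017] w 49.0 8.37
```

servo_tool(
  commands=[0.02,0.01,0.1,0,1,0.02,0.01,0.2,0,1,0.02,0.01,0.3,0,1,0.02,0.01,0.4,0,1,0.02,0.01,0.5,0,1,0.02,0.01,0.5,0,1],
)

```text
clock: 22.63
eef_pos: [546.2, -29.6, 72.4]
tool_rot: [-3.141, 0.001, 0.146]
force: [-0.4, -0.6, -3.1]
width: 49.4
```

```bash
python3 f.py
```

```text
22.6333 [546.25 -29.58  72.37] Ftool [-0.49  0.53  3.12] Mtool [-0.018  0.005  0.031] w 49.4 8.37
```

servo_tool(
  commands=[0,0,0.06,0,1,0,0,0.12,0,1,0,0,0.18,0,1,0,0,0.22,0,1,0,0,0.22,0,1],
)

```text
clock: 23.05
eef_pos: [546.6, -29.5, 67.3]
tool_rot: [-3.142, 0.0, 0.146]
force: [-0.0, 0.1, -2.2]
width: 49.5
```

```bash
python3 f.py
```

```text
23.05 [546.61 -29.55  67.28] Ftool [ 0.01 -0.13  2.17] Mtool [ 0.005 -0.006  0.044] w 49.5 8.38
```

servo_tool(
  commands=[0,0,0.03,0,1,0,0,0.06,0,1,0,0,0.06,0,1],
)

```text
clock: 23.3
eef_pos: [546.9, -29.6, 66.3]
tool_rot: [3.142, -0.0, 0.146]
force: [-0.1, -1.1, -0.3]
width: 49.0
```

```bash
python3 f.py
```

```text
23.3 [546.89 -29.59  66.27] Ftool [-0.29  1.05  0.25] Mtool [ 0.072 -0.123  0.001] w 49.0 8.37
```

servo_tool(
  commands=[0,0,0.03,0,1,0,0,0.03,0,1,0,0,0.03,0,1],
)

```text
clock: 23.55
eef_pos: [546.9, -29.6, 66.2]
tool_rot: [-3.142, -0.001, 0.146]
force: [-2.2, 0.7, 6.3]
width: 49.0
```

```bash
python3 f.py; python3 -c "
from look import *
look('d3',(285,140,80,80),(290,140,60,65),2)"
```

```text
23.55 [546.91 -29.58  66.21] Ftool [-2.09 -1.06 -6.29] Mtool [ 0.191 -0.484  0.045] w 49.0 8.37
```

View pics/d3.png

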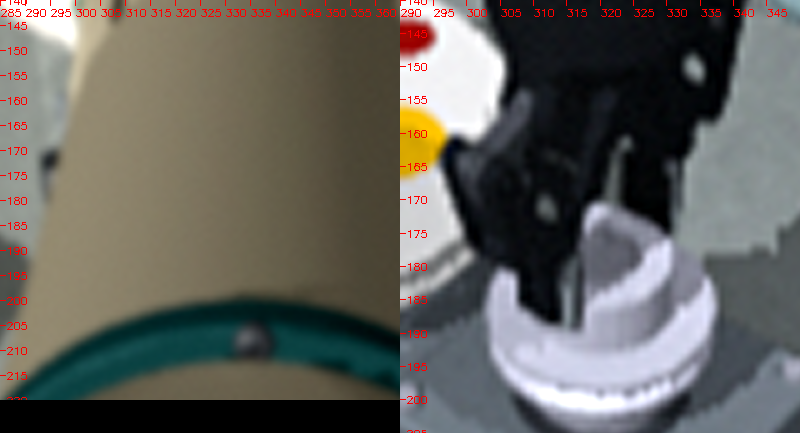

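servo_tool(
  commands=[0,0,0.01,0,0.1,0,0,0.01,0,0.1,0,0,0.01,0,0.1,0,0,0.01,0,0.1,0,0,0.01,0,0.1],
)

```text
clock: 24.17
eef_pos: [546.9, -29.6, 64.9]
tool_rot: [3.142, -0.0, 0.146]
force: [-0.2, -0.0, -0.5]
width: 76.8
```

servo_tool(
  commands=[0,0,-0.3,0,0.1,0,0,-1,0,0.1,0,0,-2,0,0.1,0,0,-3.2,0,0.1,0,0,-4.2,0,0.1,-1,0,-4.6,0,0.1,-2.5,-1,-4.6,0,0.1,-4,-3,-4.6,0,0.1,-4.5,-4.5,-4.6,0,0.1,-5,-6,-4.6,0,0.1],
)

```text
clock: 25.0
eef_pos: [408.5, 84.2, 180.7]
tool_rot: [-3.142, -0.0, 0.143]
force: [0.5, 0.9, 1.0]
width: 76.9
```

servo_tool(
  commands=[0,-1,0,0,0.1,0,-2.5,0,0,0.1,0,-3,0,0,0.1,0,-3,0,0,0.1,0,-3,0,0,0.1],
)

```text
clock: 25.42
eef_pos: [399.4, 158.8, 180.3]
tool_rot: [3.141, -0.0, 0.148]
force: [-0.1, -1.3, -0.2]
width: 77.0
```

```bash
python3 f.py; python3 -c "
from look import *
look('e1',(300,150,60,60),(285,155,70,70),3)"
```

```text
25.4167 [399.42 158.83 180.32] Ftool [-0.27  1.23  0.21] Mtool [-0.033 -0.011 -0.024] w 77.0 8.5
```

View pics/e1.png

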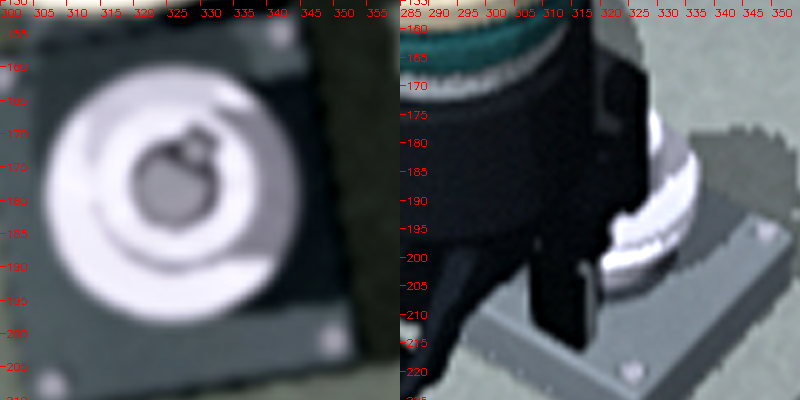

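servo_tool(
  commands=[0,-1,-1,0,0.1,0,-2.5,-2,0,0.1,0,-4,-3,0,0.1,0,-5,-3,0,0.1,0,-5.5,-3,0,0.1,0,-5.5,-3,0,0.1,0,-5.5,-3,0,0.1],
)

```text
clock: 26.3
eef_pos: [379.3, 293.4, 254.3]
tool_rot: [3.14, 0.001, 0.146]
force: [0.1, -2.0, -1.0]
width: 76.9
```

```bash
python3 f.py; python3 -c "
from look import *
look('e2',(300,150,60,60),(285,155,70,70),3)
t=np.load('pics/e2_top.npy')
im=cv2.imread('pics/e2.png')
s=np.load('pics/e2_side.npy');cv2.imwrite('pics/e2f.png',s.astype(np.uint8))
def fit(n,im,box,thr,z,zl):
  for c in contour_circ(im,*box,thr):
    if len(c)<150: continue
    P=np.array([onz(n,u,v,z)[:2] for u,v in c]);k=np.ones(len(P),bool);A=np.c_[2*P,np.ones(len(P))]
    for _ in range(8):
      q=np.linalg.lstsq(A[k],(P[k]**2).sum(1),rcond=None)[0];r=np.sqrt(q[2]+q[:2]@q[:2]);e=abs(np.hypot(*(P-q[:2]).T)-r);k=e<max(.8,1.5*np.median(e))
    print(n,zl,q[:2].round(1),'r',r.round(1),k.mean().round(2))
fit('top',t,(302,155,46,46),140,82,'rim82');fit('side',s,(295,165,50,45),140,106,'106')
fit('side',s,(295,165,50,45),165,106,'106')
"
```

```text
26.3 [379.29 293.36 254.32] Ftool [-0.19  1.94  1.03] Mtool [-0.014  0.007 -0.04 ] w 76.9 8.38
top rim82 [545.6 -27.3] r 43.2 0.73
side 106 [524.2  -5.7] r 42.3 0.61
side 106 [538.2 -76.6] r 22.0 0.69
side 106 [605.1  -4.5] r 23.4 0.63
side 106 [525.7  -6.3] r 40.8 0.58
side 106 [550.4 -31.7] r 15.6 0.69
side 106 [600.8 -13.5] r 21.0 0.59
```

View pics/e2.png

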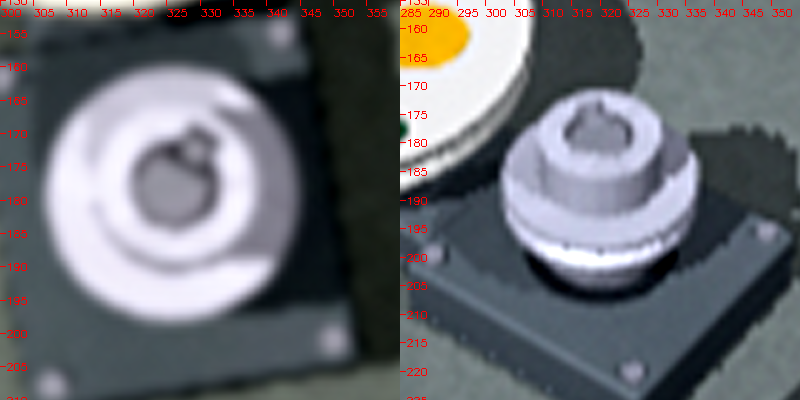

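View pics/e2f.png

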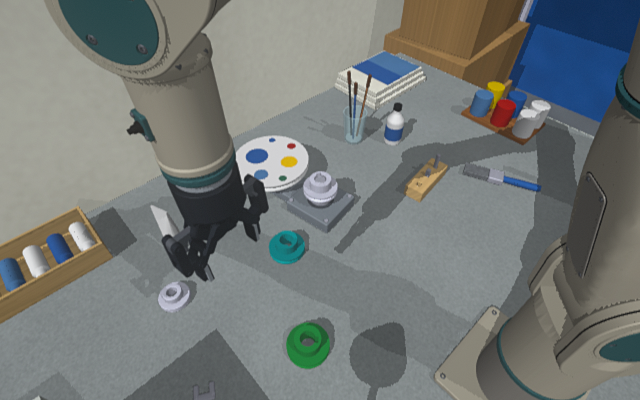

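```bash
python3 -c "
from look import *
a=np.linspace(0,2*np.pi,720)
s=np.load('pics/e2_side.npy').mean(2)
for c in((546.8,-28.5),):
 for z in(102,104,106,108,110):
  P=np.array([proj('side',(c[0]+26*np.cos(t),c[1]+26*np.sin(t),z)) for t in a]);print(z,P.min(0).round(2),P.max(0).round(2))
for u in(318,320,322): print(s[166:176,u].astype(int))
print(s[178,305:336].astype(int))
"; python3 f.py
```

```text
102 [309.16 172.53] [330.81 187.85]
104 [309.13 171.94] [330.82 187.26]
106 [309.11 171.35] [330.83 186.67]
108 [309.09 170.75] [330.85 186.08]
110 [309.06 170.15] [330.86 185.48]
[102 102 102  98 102 161 186 169 155 155]
[102 100 100  99 103 162 178 147 130 142]
[101  99  99  98 100 150 192 200 190 158]
[ 91 110 154 177 187 201 198 197 196 124 122 149 152 151 151 149 152 153
 155 147 111 172 197 194 199 200 146 132 136 142 142]
26.6 [379.84 293.11 254.77] Ftool [ 0.86  0.12 -1.14] Mtool [ 0.038 -0.034 -0.034] w 76.6 8.25
```

```bash
python3 -c "
from cell import ctrl
print(ctrl.finish_job())"
```

```text
the job is handed in; nothing more can be done
None
```

The long square key is in the shaft slot and the keyed pulley is on the collar. The job was handed in at 26.6 s with the arm clear of everything; no verdict was reported.

**Key:** I took the square long key from the rack hole at top-view pixel (423, 241). The other tall piece, at (461, 237), shaded like a cylinder, so I took it for the pin. I felt for the slot's inner wall, let the key start into the pocket, then released it. Its top triangulated to 103.5 mm, against 104 mm expected.

**Pulley:** I turned it to line up with the key and lowered it by hand. Its weight came off at a tool height of 66.2 mm. It had read 0.2 mm when I gripped the pulley on the table, so the underside is at 66.0 mm, on the collar. The last top view showed the key in the keyway and the bore round the shaft.

**Checks that disagreed or went wrong:**
- **Fingertips:** they stood about 20–24 mm higher than the stated TCP. The first close on the key was empty and the second pinched only its tip, so it took a third grasp.
- **Side-camera height:** it put the pulley's top near 108 mm instead of 106 mm, which I judged to be within calibration error.
- **Side-camera bore fit:** the last bore-circle fit was about 4 mm off the shaft centre. I discounted it as contaminated by shadow, because the top view's rim fit was within about 2 mm.

The last side view showed nothing else out of place, but I did not measure the other objects again.

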